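# Slide the booted flavour bottle home into its dock

### The arm

A 7-joint arm with a two-finger parallel gripper is mounted at the origin on the work surface. World frame = base frame: x ahead of the robot, y to its left, z up, the work surface at z = 0. Lengths are in m, angles in rad, forces in N, time in s.
With the tool pointing down it reaches from about 0.425 to 0.925 m from the base axis. Payload 6.8 kg.
Tool frame: the origin (TCP) lies on the centre line of the jaws, within the pads' length; the fingertips stand 8 mm ahead of it and the grasp point (between the pads) lies 11 mm behind it (bot.tips_ahead is the distance from the TCP to the fingertips, in m); z points along the fingers, y is the line along which they close (so a half turn about z gives the same grasp; the last joint's range is limited). The gripper opens to 85 mm and grips with 20 to 120 N. Pads are 22 mm wide; open, the fingers measure 114 mm over their backs; the gripper's body (76 mm by 85 mm) begins 54 mm behind the grasp point. The pads swing forward as they close: fully open they stand 13 mm farther back than shut.
Start: joints at [1.103, 0.477, 0.022, 1.555, -0.011, 1.109, -0.083], TCP at [0.238, -0.632, 0.239] pointing down, gripper open.
Joint ranges: [-2.96, 2.96], [-0.34, 2.1], [-1.41, 1.46], [0.24, 2.44], [-1.37, 4.51], [0.17, 1.92], [-2.96, 2.96]. Speed limits (rad/s): [2.39, 2.39, 3.14, 3.14, 3.14, 3.14, 3.14].

### API

Orientations are given as a unit quaternion [w, x, y, z].
In Python, from station import bot gives the robot as it stands.
- The arm moves only by the tool send_rows, never from a script. Its argument "deltas" is text: rows parted by semicolons, each of 4 numbers parted by spaces: the shift along the tool's x, y, z in m, then the turn about the tool's z in degrees. In form: x y z spin; .... A call has 1 to 5 rows; each row is the pose to reach, as a shift and turn from the pose commanded when the call began, along the tool's axes at that moment; what a row does not reach only later rows make up. A row lasts 1/10 s, in which the tool goes at most 50 mm and 8.59 degrees, less where a joint would pass 70% of its speed; a pose out of reach is approached as far as the arm can. A call with a gripper value outside its range is refused whole. "claw" is the opening, from 0 (shut) to 1 (fully open), set as the call begins (left out, the last holds). The fingers move at their own pace and stop on an object; "force" is the grip in N (left out, the last holds). Time passes only in rows, so rows that repeat a pose let the fingers close. It gives the time, the measured TCP pose, the force, the opening and the grip force at its end, in the units of the state.
- bot.get_obs(): the state, without advancing time (a new reading comes with each control period).
- bot.read_camera(name): name is "scene" or "top" or "wrist"; returns a dict with "img" (384x512x3 uint8, red, green, blue), "depth" (384x512 float32, m along the optical axis (not along the pixel's ray), 0 where there is no reading), "fx", "fy", "cx", "cy" (pixels), "camera_from_world" (4x4, takes a point from world to camera coordinates). Camera axes: x right, y up, looking along -z (the intrinsics and any distortion apply to the point x, -y, -z); pixel columns grow to the right and rows downward; lengths in m; the calibration is good to about 2 mm. A picture is of the moment at which its call begins.
- bot.hand_in(): hands the job in; it is judged then, once.
Trained networks look in a picture, given as the dict that the camera call returned (one of the last four; its "shot" number tells which), for a name from the list of things; names that differ only in an ending like _2 or _b are one class to them, and where a whole thing is asked for, a point or a joint stands for the part that bears it (a point fixed in the world has none). Each returns a list of dicts, best first, with "confidence" (0 to 1); they miss things now and then, are a little off and sometimes report something else, mostly with a low value. They report only what shows in the picture. A call takes as long as a camera call.
- bot.masks_of(picture, query): "mask" (384x512 bool, what is visible of it).
- bot.landmark_of(picture, query): "xyz" ([x, y, z] in m, in world coordinates, good to about 4 mm: a listed point, or the origin of a listed thing).
The state is a dict: "t": time; "q": joint angles; "joint_vel": joint speeds; "joint_torque": joint torques, N m; "eef_pos": TCP position; "tool_rot": TCP orientation; "contact_force": force on the tool from outside, world axes, zero at the start; "torque": the same for the moment, N m; "gripper_width": opening from 0.0 (shut) to 1.0 (fully open); "grasp_force": force on a finger pad.
Only numpy, scipy, OpenCV 4.12 (cv2) and the standard library are available. Lean on these libraries where they do the work, as an engineer would, in place of code of your own. Each camera call takes 0.05 s, during which the arm holds its last target. There are 200 camera calls.

### The job

Push the tall bottle with the red cap and red rubber boot across the bench into the free bay of the white bottle dock, the one marked with a red disc, until it stands fully home against the bay's back wall. Push it low, on its red boot only, so that it slides without tipping: do not grip or lift it, and do not push on the glass or cap above the boot. Leave the other two bottles, the yellow bowl and the white mould where they stand, and finish with the hand clear of everything.

Things in the scene. Friction and masses are not known exactly. Their poses are not given: they have to be found in the camera images.
- bottle: tall amber bottle, 196 mm high, 0.3 to 0.45 kg, loose on the bench. Lowest 45 mm: round red rubber boot, 52 mm diameter. Above it glass of 42 mm diameter to 115 mm, tapering to a 22 mm neck at 140 mm; red cap, 29 mm diameter, from 166 mm up. Origin: centre of its underside; z up its axis. Pushed higher than about 35 mm it may tip. Two fingertips 25 to 30 mm apart, across the push, cradle the boot.
- bottle_glass: the glass and cap of the red bottle, all that is above its boot (45 to 196 mm up): not to be pushed. Same origin and axes as the bottle.
- mark: thin red disc, 48 mm in diameter, flat on the bench in the free bay (no step). Origin at bench height, 1 mm short of where the bottle's axis stands when the boot touches the back wall. Axes as the dock's: +y points into the bay, square to its back wall (push this way), x across the bays, z up.
- dock: white bottle dock fixed to the bench, 30 mm high: three bays, each 64 mm wide, side by side along its x at 78 mm pitch (centres x = -78, 0, 78 mm), open on top and to -y, floored by the bench. Dividers 14 mm thick run from y = -11 mm to the back wall, whose face is at y = 27 mm, back at 39 mm. 248 mm long in x. Origin at bench height in the middle bay, y = 0; yaw varies by 0.3 rad.
- blue_bottle: bottle with blue cap and blue boot; stands in one of the other two bays; same shape and size as the red bottle; origin at the centre of its underside
- green_bottle: bottle with green cap and green boot; stands in one of the other two bays; same shape and size as the red bottle; origin at the centre of its underside
- bowl: yellow plastic bowl, 130 mm across the rim, 65 mm high, loose on the bench, to be left alone; origin at the centre of its underside
- mould: white praline mould tray with brown rounds, 135 mm along its x, 275 mm along its y, 26 mm high, loose on the bench, to be left alone; origin at the centre of its underside

How it is judged:
By the outcome, as a careful person would: the job done as asked, in the order asked, and still so for the second after the job is handed in, with the robot touching nothing.
It also fails if it takes over 64 s, if anything falls off the work surface, if the arm or the gripper's body presses on something with over 40 N, if the wrist force passes 120 N, or if a joint passes its speed limit or range.

## Working session

There is one attempt and no reset: what is moved stays moved. The work goes in short steps, Python scripts to look and compute and a tool call to move; the robot and the scene stay as the last step left them, time stands still between calls to the robot, and variables do not carry over. Pictures are saved under pics/ and viewed, at most 10 in all, crops included, and the job is handed in when it is done.

Besides the shell and the picture viewer there is one more tool, called after "Request:" as name(argument=value, ...) on one line, values as JSON. send_rows: Moves the arm, as the interface text tells. Its arguments: {"type":"object","properties":{"deltas":{"type":"string"},"claw":{"type":"number"},"force":{"type":"number"}},"required":["deltas"]}

```bash
mkdir -p pics; cat > h.py <<'E'
import numpy as np, cv2
from station import bot
def look(names=("scene","top"),q=("bottle","mark","dock","blue_bottle","green_bottle","bowl","mould"),save=None):
    for n in names:
        p=bot.read_camera(n)
        if save: cv2.imwrite(f"pics/{save}_{n}.png",p["img"][:,:,::-1])
        for k in q:
            for r in bot.landmark_of(p,k)[:2]: print(n,k,np.round(r["xyz"],4),round(r["confidence"],2))
def st():
    o=bot.get_obs(); print({k:np.round(o[k],4).tolist() for k in("t","q","eef_pos","tool_rot","contact_force","gripper_width")})
E
python3 - <<'E'
from h import *
look(save="a"); st(); print(bot.tips_ahead)
a=[cv2.imread(f"pics/a_{n}.png") for n in("scene","top")]
cv2.imwrite("pics/a.png",cv2.resize(np.vstack(a),(533,600*800//800))[:600] if 0 else cv2.resize(np.hstack(a),(800,300)))
E
```

```text
scene bottle [ 0.4913 -0.0865  0.0009] 0.71
scene bottle [ 0.793  -0.0396 -0.0042] 0.63
scene mark [0.4817 0.2176 0.0023] 0.45
scene dock [0.5651 0.2045 0.0019] 0.84
scene blue_bottle [0.638  0.1826 0.0017] 0.74
scene green_bottle [0.5628 0.2012 0.0007] 0.63
scene bowl [ 0.7925 -0.0417 -0.0046] 0.88
scene mould [ 0.4984 -0.434   0.0015] 0.61
top bottle [ 0.4942 -0.093  -0.0012] 0.72
top mark [ 0.4848  0.2175 -0.0005] 0.56
top dock [0.5585 0.2002 0.0009] 0.78
top blue_bottle [0.6348 0.1849 0.    ] 0.77
top green_bottle [0.5606 0.2008 0.0023] 0.76
top bowl [ 7.943e-01 -3.710e-02 -3.000e-04] 0.8
{'t': 0.8, 'q': [1.1029, 0.477, 0.0224, 1.5554, -0.0115, 1.1093, -0.0831], 'eef_pos': [0.2377, -0.6318, 0.2393], 'tool_rot': [0.0, 0.9839, 0.1789, 0.0], 'contact_force': [0.1087, -0.6777, -0.5582], 'gripper_width': 1.0019}
0.008
```

View pics/a.png

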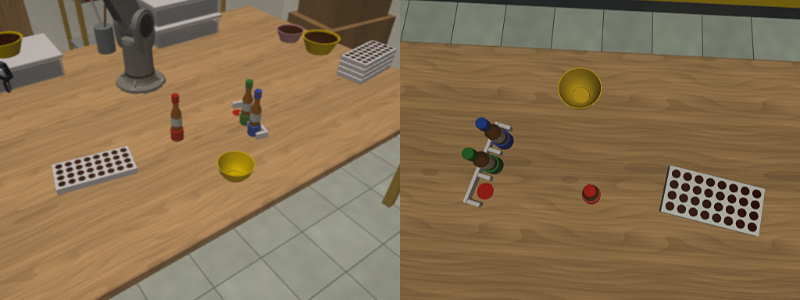

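The networks and the picture agree. In the top view the red bottle is at (590,193), the mark at (485,190), green in the middle bay and blue in the far bay. The tool stays vertical, so if I cradled the boot the gripper body would overhang and hit the glass. I'll bring the hand behind the bottle and check the finger geometry from there.

Request:
send_rows(deltas="0.037 -0.029 0 3;0.073 -0.058 0 6;0.11 -0.087 0 9;0.147 -0.116 0 11;0.184 -0.145 0 13", claw=1)

```text
t: 1.3
eef_pos: [0.3596, -0.4297, 0.2396]
tool_rot: [0.0, 0.998, 0.066, 0.0]
contact_force: [1.0, 0.0, 0.7]
gripper_width: 0.997
grasp_force: 0.0
```

Request:
send_rows(deltas="0.03 -0.033 0 0;0.06 -0.066 0 0;0.09 -0.1 0 0;0.12 -0.133 0 0;0.143 -0.163 0 0")

```text
t: 1.8
eef_pos: [0.4805, -0.2485, 0.2397]
tool_rot: [0.0, 0.998, 0.067, 0.001]
contact_force: [0.7, 0.5, -0.2]
gripper_width: 0.998
grasp_force: 0.0
```

```bash
cat >> h.py <<'E'
def cloud(p):
    d=p["depth"]; v,u=np.nonzero(d>0); z=d[v,u]
    c=np.c_[(u-p["cx"])/p["fx"]*z,-(v-p["cy"])/p["fy"]*z,-z,np.ones(len(z))]
    return (c@np.linalg.inv(p["camera_from_world"]).T)[:,:3],p["img"][v,u].astype(int)
E
python3 - <<'E'
from h import *
from scipy.spatial.transform import Rotation as R
o=bot.get_obs(); q=o["tool_rot"]; M=R.from_quat(np.roll(q,-1)).as_matrix(); st()
ims=[]
for n in("scene","top","wrist"):
    p=bot.read_camera(n); ims.append(p["img"][:,:,::-1])
    P,c=cloud(p); L=(P-o["eef_pos"])@M
    k=(abs(L[:,0])<.15)&(abs(L[:,1])<.15)&(P[:,2]>.06)
    L=L[k]
    print(n,len(L), np.round(np.linalg.inv(p["camera_from_world"])[:3,3],3))
    for z in np.arange(.02,-.26,-.01):
        s=L[(L[:,2]<z)&(L[:,2]>=z-.01)]
        if len(s)>2: print(round(z,3),len(s),"x",np.round([s[:,0].min(),s[:,0].max()],3),"y",np.round([s[:,1].min(),s[:,1].max()],3))
    if n=="top":
        # dock yaw
        k=(abs(P[:,2]-.03)<.006)&(P[:,0]>.42)&(P[:,0]<.72)&(P[:,1]>.12)&(P[:,1]<.3)&(c.min(1)>110)
        r=cv2.minAreaRect((P[k][:,:2]*1000).astype(np.float32)); print("dock rect",r,k.sum())
        print("box",cv2.boxPoints(r).round(1).tolist())
        k=(abs(P[:,2])<.01)&(c[:,0]>120)&(c[:,1]<70)&(c[:,2]<70)&(abs(P[:,0]-.485)<.06)&(abs(P[:,1]-.217)<.06)
        print("mark",P[k].mean(0),k.sum())
cv2.imwrite("pics/b.png",cv2.resize(ims[2],(500,375)) if 0 else np.hstack([cv2.resize(ims[0][100:300,100:400],(450,300)),cv2.resize(ims[2],(350,300))]))
E
```

```text
{'t': 1.8, 'q': [0.4724, 0.2621, -0.1315, 1.8702, 0.0396, 1.0107, -1.1121], 'eef_pos': [0.4805, -0.2485, 0.2397], 'tool_rot': [0.0, 0.9977, 0.0672, 0.0006], 'contact_force': [0.6579, 0.4506, -0.2263], 'gripper_width': 0.9976}
scene 4644 [ 1.494 -0.653  0.89 ]
0.0 16 x [-0.007  0.01 ] y [-0.046  0.05 ]
-0.01 49 x [-0.013  0.012] y [-0.056  0.057]
-0.02 59 x [-0.014  0.011] y [-0.058  0.057]
-0.03 57 x [-0.011  0.011] y [-0.057  0.057]
-0.04 45 x [-0.012  0.015] y [-0.069  0.061]
-0.05 137 x [-0.015  0.016] y [-0.076  0.075]
-0.06 167 x [-0.018  0.018] y [-0.073  0.074]
-0.07 168 x [-0.019  0.019] y [-0.071  0.073]
-0.08 146 x [-0.011  0.02 ] y [-0.072  0.072]
-0.09 214 x [-0.014  0.021] y [-0.07   0.069]
-0.1 202 x [-0.017  0.015] y [-0.067  0.069]
-0.11 37 x [-0.007  0.035] y [-0.013  0.039]
-0.12 112 x [-0.014  0.038] y [-0.027  0.038]
-0.13 121 x [-0.011  0.038] y [-0.032  0.038]
-0.14 113 x [-0.017  0.04 ] y [-0.026  0.038]
-0.15 134 x [-0.014  0.038] y [-0.03   0.038]
-0.16 165 x [-0.027  0.039] y [-0.035  0.036]
-0.17 58 x [-0.009  0.037] y [-0.019  0.038]
-0.18 154 x [-0.022  0
[... 1296 characters left out ...]
58008, 246.1551971435547), 75.31254577636719) 650
box [[436.6000061035156, 222.39999389648438], [674.7000122070312, 160.0], [687.0, 206.6999969482422], [448.8999938964844, 269.1000061035156]]
mark [4.82200373e-01 2.19420626e-01 2.28902416e-04] 353
wrist 38619 [ 0.564 -0.235  0.373]
0.0 286 x [-0.01   0.014] y [-0.051  0.051]
-0.01 949 x [-0.01   0.014] y [-0.058  0.054]
-0.02 1193 x [-0.01   0.014] y [-0.058  0.055]
-0.03 1301 x [-0.01   0.015] y [-0.059  0.055]
-0.04 1363 x [-0.     0.017] y [-0.073  0.07 ]
-0.05 6828 x [-0.012  0.017] y [-0.076  0.073]
-0.06 7599 x [-0.011  0.02 ] y [-0.075  0.072]
-0.07 11166 x [-0.004  0.021] y [-0.074  0.071]
-0.08 4593 x [0.01  0.023] y [-0.072  0.067]
```

View pics/b.png

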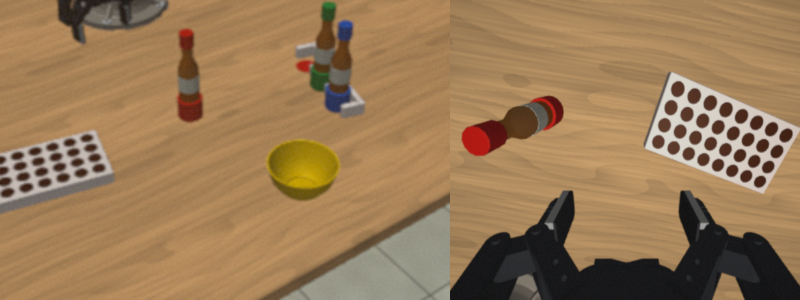

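The images show the fully open knuckles reaching 75 mm sideways and the body 38 mm forward. With a strictly vertical tool, no low contact on the boot would clear the glass. I'd need the tool leaning back about 25°. I'll test whether reaching past the near limit on the −y side makes the arm lean, with the fingers pointing back towards +y.

Request:
send_rows(deltas="-0.04 0.026 0 -8.5;-0.08 0.052 0 -17;-0.12 0.078 0 -25;-0.16 0.104 0 -34;-0.2 0.13 0 -42", claw=0.32)

```text
t: 2.45
eef_pos: [0.3079, -0.3977, 0.2395]
tool_rot: [0.0, 0.92, 0.392, -0.0]
contact_force: [-0.3, 0.1, -0.1]
gripper_width: 0.318
grasp_force: 0.0
```

Request:
send_rows(deltas="-0.04 -0.026 0 -8.5;-0.08 -0.052 0 -17;-0.12 -0.078 0 -25;-0.16 -0.104 0 -32;-0.2 -0.13 0 -37")

```text
t: 2.95
eef_pos: [0.0937, -0.4458, 0.2396]
tool_rot: [0.0, 0.75, 0.661, -0.0]
contact_force: [0.2, -0.5, 1.2]
gripper_width: 0.317
grasp_force: 0.0
```

Request:
send_rows(deltas="0.03 0 0 0;0.06 0 0 0;0.09 0 0 0;0.12 0 0 0;0.15 0 0 0")

```text
t: 3.45
eef_pos: [0.115, -0.2959, 0.2394]
tool_rot: [0.0, 0.753, 0.659, -0.0]
contact_force: [0.3, 0.2, -0.1]
gripper_width: 0.321
grasp_force: 0.0
```

```bash
python3 -c "
from h import *
st()"
```

```text
{'t': 3.45, 'q': [1.1264, -0.1406, -0.1108, 2.3076, -0.0186, 0.9734, 0.8941], 'eef_pos': [0.115, -0.2959, 0.2394], 'tool_rot': [0.0002, 0.7525, 0.6586, -0.0001], 'contact_force': [0.2914, 0.1507, -0.1281], 'gripper_width': 0.321}
```

Request:
send_rows(deltas="0 0 0.03 0;0 0 0.06 0;0 0 0.09 0;0 0 0.12 0;0 0 0.15 0")

```text
t: 3.95
eef_pos: [0.1085, -0.2963, 0.1102]
tool_rot: [-0.012, 0.751, 0.66, -0.01]
contact_force: [-0.2, 1.0, -0.2]
gripper_width: 0.319
grasp_force: 0.0
```

```bash
python3 -c "
from h import *
st()"
```

```text
{'t': 3.95, 'q': [1.4645, 0.1375, -0.4889, 2.4332, 0.1508, 0.6132, 0.7242], 'eef_pos': [0.1085, -0.2963, 0.1102], 'tool_rot': [-0.0118, 0.7515, 0.6596, -0.0096], 'contact_force': [-0.2196, 1.027, -0.2458], 'gripper_width': 0.319}
```

Request:
send_rows(deltas="0.01 0 0.03 0;0.02 0 0.05 0;0.03 0 0.07 0;0.04 0 0.07 0;0.05 0 0.07 0")

```text
t: 4.45
eef_pos: [0.1289, -0.28, 0.0492]
tool_rot: [-0.026, 0.754, 0.656, -0.003]
contact_force: [57.6, 37.4, 61.7]
gripper_width: 0.318
grasp_force: 0.0
```

```bash
cat >> h.py <<'E'
from scipy.spatial.transform import Rotation as R
def rot():
    o=bot.get_obs(); M=R.from_quat(np.roll(o["tool_rot"],-1)).as_matrix(); return np.array(o["eef_pos"]),M
E
python3 -c "
from h import *
st();print(rot()[1].round(3))"
```

```text
{'t': 4.45, 'q': [2.0917, 0.7404, -1.4104, 2.435, 0.9848, 0.9238, -0.1871], 'eef_pos': [0.1289, -0.28, 0.0492], 'tool_rot': [-0.0261, 0.7545, 0.6558, -0.003], 'contact_force': [57.5606, 37.4445, 61.6528], 'gripper_width': 0.3185}
[[ 0.14   0.989 -0.039]
 [ 0.99  -0.139  0.035]
 [ 0.03  -0.043 -0.999]]
```

Request:
send_rows(deltas="-0.02 0 -0.03 0;-0.04 0 -0.06 0;-0.07 0 -0.09 0;-0.1 0 -0.12 0;-0.13 0 -0.15 0")

```text
t: 4.95
eef_pos: [0.117, -0.4149, 0.1983]
tool_rot: [-0.027, 0.753, 0.658, -0.006]
contact_force: [0.9, -0.1, -0.6]
gripper_width: 0.318
grasp_force: 0.0
```

```bash
python3 -c "
from h import *
st();print(rot()[1].round(3))
p=bot.read_camera('scene');cv2.imwrite('pics/c.png',p['img'][:300,:400,::-1])"
```

```text
{'t': 4.95, 'q': [2.258, 0.4799, -1.376, 2.0669, 0.55, 1.1014, 0.4742], 'eef_pos': [0.117, -0.4149, 0.1983], 'tool_rot': [-0.0268, 0.7525, 0.658, -0.0064], 'contact_force': [0.9377, -0.0644, -0.6284], 'gripper_width': 0.3181}
[[ 0.134  0.99  -0.045]
 [ 0.991 -0.133  0.032]
 [ 0.026 -0.049 -0.998]]
```

View pics/c.png

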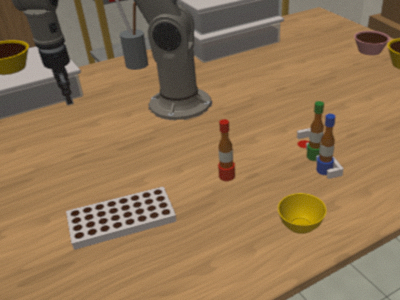

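The lean persists in the commanded pose, but the near limit sits too close to the base: the force spiked to about 93 N there. The far limit is safer. I'll check what stands on the +y side first.

```bash
python3 - <<'E'
from h import *
for n in("scene","top"):
    P,c=cloud(bot.read_camera(n))
    az=np.degrees(np.arctan2(P[:,1],P[:,0])); r=np.hypot(P[:,0],P[:,1])
    for a in range(30,110,10):
        row=[]
        for q in np.arange(.4,1.4,.1):
            k=(az>a)&(az<a+10)&(r>q)&(r<q+.1); row.append(round(float(np.percentile(P[k,2],99)),2) if k.sum()>20 else None)
        print(n,a,row)
E
```

```text
scene 30 [0.0, 0.03, 0.0, 0.0, 0.0, 0.0, 0.0, 0.0, -0.74, -0.74]
scene 40 [0.0, 0.0, 0.0, 0.0, 0.0, 0.0, 0.0, 0.0, -0.0, -0.54]
scene 50 [0.0, 0.0, 0.0, 0.0, 0.0, 0.1, 0.11, 0.11, 0.09, -0.46]
scene 60 [0.0, 0.0, 0.0, 0.0, 0.0, 0.04, 0.11, 0.11, 0.11, -0.0]
scene 70 [0.0, 0.0, 0.0, 0.0, 0.0, 0.08, 0.08, 0.08, None, None]
scene 80 [0.0, 0.0, 0.0, 0.0, 0.06, 0.08, 0.08, None, None, None]
scene 90 [0.0, 0.0, 0.0, 0.0, 0.0, 0.07, 0.06, 0.0, None, None]
scene 100 [0.0, 0.0, 0.01, 0.0, 0.0, 0.01, 0.0, 0.0, None, None]
top 30 [0.0, 0.0, 0.0, 0.0, 0.0, 0.0, 0.0, None, None, None]
top 40 [0.0, 0.0, 0.0, 0.0, None, None, None, None, None, None]
top 50 [0.0, 0.0, None, None, None, None, None, None, None, None]
top 60 [0.0, None, None, None, None, None, None, None, None, None]
top 70 [None, None, None, None, None, None, None, None, None, None]
top 80 [None, None, None, None, None, None, None, None, None, None]
top 90 [None, None, None, None, None, None, None, None, None, None]
top 100 [None, None, None, None, None, None, None, None, None, None]
```

Request:
send_rows(deltas="0 0.03 -0.04 0;0 0.06 -0.08 0;0 0.09 -0.12 0;0 0.12 -0.16 0;0 0.15 -0.2 0")

```text
t: 5.6
eef_pos: [0.2761, -0.4387, 0.3898]
tool_rot: [-0.028, 0.752, 0.659, -0.006]
contact_force: [0.8, -1.8, -0.4]
gripper_width: 0.32
grasp_force: 0.0
```

Request:
send_rows(deltas="0.04 0.025 0 0;0.08 0.05 0 0;0.12 0.075 0 0;0.16 0.1 0 0;0.2 0.12 0 0")

```text
t: 6.1
eef_pos: [0.4211, -0.255, 0.3877]
tool_rot: [-0.027, 0.752, 0.659, -0.007]
contact_force: [-0.1, -0.4, 0.6]
gripper_width: 0.318
grasp_force: 0.0
```

Request:
send_rows(deltas="0.045 0 0 0;0.09 0 0 0;0.135 0 0 0;0.18 0 0 0;0.225 0 0 0")

```text
t: 6.6
eef_pos: [0.4495, -0.0325, 0.3938]
tool_rot: [-0.027, 0.752, 0.658, -0.007]
contact_force: [1.2, -0.0, -0.3]
gripper_width: 0.319
grasp_force: 0.0
```

Request:
send_rows(deltas="0.045 0 0 0;0.09 0 0 0;0.135 0 0 0;0.18 0 0 0;0.225 0 0 0")

```text
t: 7.1
eef_pos: [0.4798, 0.1899, 0.3994]
tool_rot: [-0.026, 0.752, 0.659, -0.007]
contact_force: [0.8, -0.7, 0.3]
gripper_width: 0.325
grasp_force: 0.0
```

Request:
send_rows(deltas="0.035 -0.03 0 0;0.07 -0.06 0 0;0.105 -0.09 0 0;0.14 -0.12 0 0;0.175 -0.15 0 0")

```text
t: 7.6
eef_pos: [0.3534, 0.3823, 0.4114]
tool_rot: [-0.026, 0.752, 0.659, -0.007]
contact_force: [1.3, 0.9, -0.8]
gripper_width: 0.316
grasp_force: 0.0
```

```bash
python3 -c "
from h import *
st();print(rot()[1].round(3))"
```

```text
{'t': 7.6, 'q': [0.1187, 0.3243, -1.2865, 1.613, 0.2613, 1.43, -1.3201], 'eef_pos': [0.3534, 0.3823, 0.4114], 'tool_rot': [-0.0256, 0.752, 0.6586, -0.0068], 'contact_force': [1.2501, 0.9489, -0.7861], 'gripper_width': 0.3157}
[[ 0.132  0.99  -0.044]
 [ 0.991 -0.131  0.03 ]
 [ 0.023 -0.047 -0.999]]
```

Request:
send_rows(deltas="0.04 -0.028 0 0;0.08 -0.056 0 0;0.12 -0.084 0 0;0.16 -0.112 0 0;0.2 -0.14 0 0")

```text
t: 8.1
eef_pos: [0.2417, 0.5993, 0.4227]
tool_rot: [-0.025, 0.752, 0.659, -0.007]
contact_force: [1.4, 0.4, 1.6]
gripper_width: 0.319
grasp_force: 0.0
```

Request:
send_rows(deltas="0.04 0 0 0;0.08 0 0 0;0.12 0 0 0;0.16 0 0 0;0.2 0 0 0")

```text
t: 8.6
eef_pos: [0.2693, 0.7977, 0.4279]
tool_rot: [-0.025, 0.752, 0.659, -0.006]
contact_force: [1.3, 1.2, 0.6]
gripper_width: 0.322
grasp_force: 0.0
```

Request:
send_rows(deltas="0.03 0 0 0;0.06 0 0 0;0.09 0 0 0;0.12 0 0 0;0.15 0 0 0")

```text
t: 9.1
eef_pos: [0.2681, 0.882, 0.4036]
tool_rot: [-0.032, 0.751, 0.66, 0.009]
contact_force: [-0.4, -0.4, 0.2]
gripper_width: 0.319
grasp_force: 0.0
```

```bash
python3 -c "
from h import *
st();print(rot()[1].round(3))"
```

```text
{'t': 9.1, 'q': [-1.1998, 1.0395, -1.0642, 0.2462, 0.9205, 1.9146, -1.5767], 'eef_pos': [0.2681, 0.882, 0.4036], 'tool_rot': [-0.0319, 0.7509, 0.6595, 0.0093], 'contact_force': [-0.3933, -0.4052, 0.1719], 'gripper_width': 0.319}
[[ 0.13   0.991 -0.028]
 [ 0.99  -0.128  0.06 ]
 [ 0.056 -0.036 -0.998]]
```

Request:
send_rows(deltas="0.05 0 0 0;0.1 0 0 0;0.15 0 0 0;0.2 0 0 0;0.25 0 0 0")

```text
t: 9.6
eef_pos: [0.2501, 0.9041, 0.381]
tool_rot: [-0.038, 0.751, 0.659, 0.016]
contact_force: [0.2, -0.3, 0.3]
gripper_width: 0.317
grasp_force: 0.0
```

```bash
python3 -c "
from h import *
st();print(rot()[1].round(3))"
```

```text
{'t': 9.6, 'q': [-1.2015, 1.0978, -1.4091, 0.243, 1.2584, 1.9151, -1.6082], 'eef_pos': [0.2501, 0.9041, 0.381], 'tool_rot': [-0.0382, 0.7509, 0.6591, 0.016], 'contact_force': [0.2073, -0.3206, 0.2536], 'gripper_width': 0.3174}
[[ 0.131  0.991 -0.026]
 [ 0.989 -0.128  0.078]
 [ 0.074 -0.036 -0.997]]
```

Request:
send_rows(deltas="0.25 0 -0.1 0;0.25 0 -0.1 0;0.25 0 -0.1 0;0.25 0 -0.1 0;0.25 0 -0.1 0")

```text
t: 10.1
eef_pos: [0.2327, 0.906, 0.4073]
tool_rot: [-0.044, 0.751, 0.658, 0.029]
contact_force: [-0.2, 0.2, -0.5]
gripper_width: 0.32
grasp_force: 0.0
```

Request:
send_rows(deltas="0.25 0 0.1 0;0.25 0 0.1 0;0.25 0 0.1 0;0.25 0 0.1 0;0.25 0 0.1 0")

```text
t: 10.6
eef_pos: [0.2155, 0.9152, 0.3728]
tool_rot: [-0.029, 0.752, 0.658, 0.019]
contact_force: [-0.2, 0.5, 0.3]
gripper_width: 0.323
grasp_force: 0.0
```

```bash
python3 -c "
from h import *
st();print(rot()[1].round(3))"
```

```text
{'t': 10.6, 'q': [-1.2484, 1.1066, -1.409, 0.2418, 1.2828, 1.9152, -1.6474], 'eef_pos': [0.2155, 0.9152, 0.3728], 'tool_rot': [-0.0288, 0.752, 0.6583, 0.0186], 'contact_force': [-0.2161, 0.5049, 0.3186], 'gripper_width': 0.3225}
[[ 0.133  0.991 -0.01 ]
 [ 0.989 -0.132  0.068]
 [ 0.066 -0.019 -0.998]]
```

Request:
send_rows(deltas="0.1 0 -0.25 0;0.1 0 -0.25 0;0.1 0 -0.25 0;0.1 0 -0.25 0;0.1 0 -0.25 0")

```text
t: 11.1
eef_pos: [0.201, 0.8647, 0.4998]
tool_rot: [-0.039, 0.752, 0.658, 0.032]
contact_force: [-0.0, 0.1, -0.3]
gripper_width: 0.324
grasp_force: 0.0
```

Request:
send_rows(deltas="0.1 0 -0.25 0;0.1 0 -0.25 0;0.1 0 -0.25 0;0.1 0 -0.25 0;0.1 0 -0.25 0")

```text
t: 11.6
eef_pos: [0.2057, 0.8434, 0.5591]
tool_rot: [-0.045, 0.756, 0.651, 0.057]
contact_force: [1.4, 0.6, 1.0]
gripper_width: 0.318
grasp_force: 0.0
```

```bash
python3 -c "
from h import *
st();print(rot()[1].round(3))"
```

```text
{'t': 11.6, 'q': [-1.4553, 0.8548, 0.3993, 0.2411, -0.3438, 1.9154, -1.5002], 'eef_pos': [0.2057, 0.8434, 0.5591], 'tool_rot': [-0.0454, 0.7556, 0.651, 0.0574], 'contact_force': [1.3717, 0.636, 1.0261], 'gripper_width': 0.3178}
[[ 0.146  0.989  0.028]
 [ 0.979 -0.148  0.143]
 [ 0.146  0.006 -0.989]]
```

Request:
send_rows(deltas="0.1 0 -0.25 0;0.1 0 -0.25 0;0.1 0 -0.25 0;0.1 0 -0.25 0;0.1 0 -0.25 0")

```text
t: 12.1
eef_pos: [0.1741, 0.8202, 0.6499]
tool_rot: [-0.086, 0.743, 0.656, 0.099]
contact_force: [0.3, -0.1, -0.8]
gripper_width: 0.32
grasp_force: 0.0
```

Request:
send_rows(deltas="0.1 0 -0.25 0;0.1 0 -0.25 0;0.1 0 -0.25 0;0.1 0 -0.25 0;0.1 0 -0.25 0")

```text
t: 12.6
eef_pos: [0.1572, 0.7822, 0.7281]
tool_rot: [-0.113, 0.736, 0.653, 0.134]
contact_force: [-0.1, -0.1, -0.7]
gripper_width: 0.318
grasp_force: 0.0
```

```bash
python3 -c "
from h import *
st();print(rot()[1].round(3))"
```

```text
{'t': 12.6, 'q': [-1.5421, 0.6657, 0.6112, 0.2431, -0.5039, 1.9153, -1.492], 'eef_pos': [0.1572, 0.7822, 0.7281], 'tool_rot': [-0.1129, 0.7363, 0.6535, 0.1343], 'contact_force': [-0.0732, -0.1251, -0.7351], 'gripper_width': 0.3183}
[[ 0.11   0.993  0.05 ]
 [ 0.932 -0.12   0.342]
 [ 0.345  0.009 -0.938]]
```

Request:
send_rows(deltas="0.1 0 -0.25 0;0.1 0 -0.25 0;0.1 0 -0.25 0;0.1 0 -0.25 0")

```text
t: 13.0
eef_pos: [0.1428, 0.7451, 0.7913]
tool_rot: [-0.138, 0.728, 0.651, 0.164]
contact_force: [-0.0, 0.2, -1.6]
gripper_width: 0.32
grasp_force: 0.0
```

```bash
python3 -c "
from h import *
st();p,M=rot();print(M.round(3));print(((np.array([.45,-.3,.4])-p)@M).round(3))"
```

```text
{'t': 13.0, 'q': [-1.5579, 0.5776, 0.5382, 0.2423, -0.4228, 1.9152, -1.5081], 'eef_pos': [0.1428, 0.7451, 0.7913], 'tool_rot': [-0.1381, 0.7285, 0.6506, 0.1641], 'contact_force': [-0.0322, 0.1794, -1.6314], 'gripper_width': 0.3202}
[[ 0.1    0.993  0.059]
 [ 0.903 -0.115  0.415]
 [ 0.419  0.012 -0.908]]
[-1.077  0.421 -0.06 ]
```

```bash
python3 -c "
from h import *
p,M=rot()
a=np.array([.45,.3,.55]);b=np.array([.47,-.27,.36])
print(((a-p)@M).round(3),((b-a)@M).round(3))"
```

```text
[-0.472  0.353  0.053] [-0.592  0.083 -0.063]
```

Request:
send_rows(deltas="-0.039 0.029 0.005 0;-0.079 0.059 0.009 0;-0.118 0.088 0.013 0;-0.157 0.118 0.018 0;-0.197 0.147 0.022 0")

```text
t: 13.5
eef_pos: [0.2582, 0.5784, 0.7006]
tool_rot: [-0.136, 0.73, 0.649, 0.165]
contact_force: [0.5, 0.7, 1.0]
gripper_width: 0.324
grasp_force: 0.0
```

Request:
send_rows(deltas="-0.039 0.029 0.005 0;-0.079 0.059 0.009 0;-0.118 0.088 0.013 0;-0.157 0.118 0.018 0;-0.197 0.147 0.022 0")

```text
t: 14.0
eef_pos: [0.3854, 0.3917, 0.6013]
tool_rot: [-0.137, 0.73, 0.648, 0.165]
contact_force: [-0.3, 0.2, 0.3]
gripper_width: 0.319
grasp_force: 0.0
```

```bash
python3 -c "
from h import *
st();p,M=rot();print(M.round(3))
b=np.array([.47,-.27,.36])
print(((b-p)@M).round(3))"
```

```text
{'t': 14.0, 'q': [-1.6333, -0.1403, 0.7655, 1.5219, -0.1316, 1.3529, -0.9692], 'eef_pos': [0.3854, 0.3917, 0.6013], 'tool_rot': [-0.1369, 0.7305, 0.6483, 0.1654], 'contact_force': [-0.3223, 0.2029, 0.2687], 'gripper_width': 0.3194}
[[ 0.105  0.992  0.064]
 [ 0.902 -0.122  0.414]
 [ 0.419  0.015 -0.908]]
[-0.689  0.161 -0.05 ]
```

Request:
send_rows(deltas="-0.046 0.011 -0.003 0;-0.092 0.022 -0.007 0;-0.138 0.033 -0.01 0;-0.184 0.043 -0.013 0;-0.23 0.054 -0.017 0")

```text
t: 14.5
eef_pos: [0.4127, 0.1709, 0.5222]
tool_rot: [-0.137, 0.73, 0.649, 0.166]
contact_force: [1.4, 0.4, 0.1]
gripper_width: 0.319
grasp_force: 0.0
```

Request:
send_rows(deltas="-0.046 0.011 -0.003 0;-0.092 0.022 -0.007 0;-0.138 0.033 -0.01 0;-0.184 0.043 -0.013 0;-0.23 0.054 -0.017 0")

```text
t: 15.0
eef_pos: [0.4417, -0.051, 0.4422]
tool_rot: [-0.137, 0.731, 0.648, 0.167]
contact_force: [1.2, -0.3, 0.7]
gripper_width: 0.316
grasp_force: 0.0
```

Request:
send_rows(deltas="-0.046 0.011 -0.003 0;-0.092 0.022 -0.007 0;-0.138 0.033 -0.01 0;-0.184 0.043 -0.013 0;-0.23 0.054 -0.017 0")

```text
t: 15.5
eef_pos: [0.4144, -0.198, 0.3967]
tool_rot: [-0.117, 0.734, 0.647, 0.168]
contact_force: [0.8, -0.2, 0.0]
gripper_width: 0.314
grasp_force: 0.0
```

```bash
python3 - <<'E'
from h import *
st();p,M=rot();print(M.round(3))
look(q=("bottle","mark","blue_bottle","green_bottle","dock"))
# refine: bottle from glass/boot points, both views: circle fit at boot/cap heights
from scipy.optimize import least_squares
for n in("scene","top"):
    P,c=cloud(bot.read_camera(n))
    k=(np.hypot(P[:,0]-.493,P[:,1]+.09)<.05)&(c[:,0]>90)&(c[:,1]<70)&(c[:,2]<70)
    for lo,hi,r in((.005,.042,.026),(.168,.192,.0145)):
        s=P[k&(P[:,2]>lo)&(P[:,2]<hi)][:,:2]
        if len(s)>15:
            f=least_squares(lambda a:np.hypot(*(s-a).T)-r,s.mean(0),loss="soft_l1",f_scale=.002); print(n,lo,len(s),f.x.round(4),round(f.cost,6))
E
```

```text
{'t': 15.5, 'q': [-1.1113, -0.3372, 1.4554, 1.8349, -0.0776, 1.3871, 0.2211], 'eef_pos': [0.4144, -0.198, 0.3967], 'tool_rot': [-0.1173, 0.734, 0.6475, 0.1682], 'contact_force': [0.7912, -0.1956, 0.0122], 'gripper_width': 0.3139}
[[ 0.105  0.99   0.095]
 [ 0.911 -0.134  0.39 ]
 [ 0.399  0.046 -0.916]]
scene bottle [ 0.4903 -0.0846  0.0038] 0.68
scene mark [4.837e-01 2.170e-01 4.000e-04] 0.48
scene green_bottle [5.657e-01 2.042e-01 5.000e-04] 0.91
scene dock [0.5628 0.2051 0.0026] 0.73
top bottle [ 0.4923 -0.0896  0.    ] 0.76
top bottle [0.4901 0.2171 0.0011] 0.42
top mark [ 0.4879  0.2204 -0.0012] 0.55
top blue_bottle [ 0.6343  0.1815 -0.0042] 0.9
top green_bottle [0.5657 0.2007 0.0019] 0.69
top dock [ 5.584e-01  2.008e-01 -2.000e-04] 0.81
scene 0.005 149 [ 0.4883 -0.0881] 0.000295
scene 0.168 60 [ 0.4881 -0.0877] 0.000101
```

```bash
cat >> h.py <<'E'
def to(*pts):
    p,M=rot()
    for a in pts: print(a,((np.array(a)-p)@M).round(4), round(float(np.linalg.norm(np.array(a)-p)),3))
E
python3 -c "
from h import *
to([.5,-.21,.25],[.5,-.19,.15])"
```

```text
[0.5, -0.21, 0.25] [-0.0605  0.079   0.1381] 0.17
[0.5, -0.19, 0.15] [-0.0819  0.0718  0.2376] 0.261
```

Request:
send_rows(deltas="-0.02 0.03 0.03 0;-0.04 0.06 0.065 0;-0.055 0.079 0.1 0;-0.06 0.079 0.138 0")

```text
t: 16.6
eef_pos: [0.4213, -0.164, 0.3292]
tool_rot: [-0.098, 0.738, 0.647, 0.169]
contact_force: [0.5, -0.2, -0.1]
gripper_width: 0.319
grasp_force: 0.0
```

```bash
python3 -c "
from h import *
st();print(rot()[1].round(3));to([.5,-.18,.15])"
```

```text
{'t': 16.6, 'q': [-1.1478, -0.3362, 1.4543, 1.9879, -0.0627, 1.185, 0.1932], 'eef_pos': [0.4213, -0.164, 0.3292], 'tool_rot': [-0.0977, 0.7376, 0.6465, 0.1685], 'contact_force': [0.5314, -0.1559, -0.0873], 'gripper_width': 0.3191}
[[ 0.107  0.987  0.122]
 [ 0.921 -0.145  0.362]
 [ 0.375  0.074 -0.924]]
[0.5, -0.18, 0.15] [-0.0735  0.0668  0.1694] 0.196
```

```bash
python3 -c "
from h import *
to([.58,-.18,.36],[.75,-.18,.36])"
```

```text
[0.58, -0.18, 0.36] [ 0.0138  0.1612 -0.0149] 0.162
[0.75, -0.18, 0.36] [0.032  0.329  0.0059] 0.331
```

Request:
send_rows(deltas="0.005 0.04 -0.006 0;0.01 0.08 -0.012 0;0.012 0.12 -0.014 0;0.014 0.16 -0.015 0;0.018 0.2 -0.01 0")

```text
t: 17.1
eef_pos: [0.4895, -0.1311, 0.3929]
tool_rot: [-0.079, 0.741, 0.644, 0.173]
contact_force: [0.8, 0.1, 0.0]
gripper_width: 0.32
grasp_force: 0.0
```

Request:
send_rows(deltas="0.003 0.033 0.004 0;0.006 0.066 0.008 0;0.01 0.1 0.012 0;0.013 0.13 0.016 0")

```text
t: 17.5
eef_pos: [0.5272, -0.1015, 0.4189]
tool_rot: [-0.061, 0.743, 0.642, 0.179]
contact_force: [-0.5, 1.2, -0.1]
gripper_width: 0.32
grasp_force: 0.0
```

```bash
python3 -c "
from h import *
st();print(rot()[1].round(3));to([.75,-.28,.3],[.5,-.2,.2])"
```

```text
{'t': 17.5, 'q': [-1.4099, -0.3363, 1.4545, 1.7757, -0.0049, 1.2296, -0.0776], 'eef_pos': [0.5272, -0.1015, 0.4189], 'tool_rot': [-0.0608, 0.7433, 0.6417, 0.1791], 'contact_force': [-0.4838, 1.1656, -0.0979], 'gripper_width': 0.3204}
[[ 0.112  0.976  0.188]
 [ 0.932 -0.169  0.32 ]
 [ 0.344  0.139 -0.928]]
[0.75, -0.28, 0.3] [-0.1823  0.231   0.0952] 0.309
[0.5, -0.2, 0.2] [-0.1702 -0.0404  0.1666] 0.242
```

The IK is stuck in a bad elbow branch, with q2 and q3 on their limits. I'll fit a kinematic model from the recorded states so I can plan a route that reaches the pose with a healthy elbow.

```bash
cat > kin.py <<'E'
import numpy as np, json, os
from scipy.optimize import least_squares
from scipy.spatial.transform import Rotation as R
D=[([1.1029,.477,.0224,1.5554,-.0115,1.1093,-.0831],[.2377,-.6318,.2393],[0,.9839,.1789,0]),
([.4724,.2621,-.1315,1.8702,.0396,1.0107,-1.1121],[.4805,-.2485,.2397],[0,.9977,.0672,.0006]),
([1.1264,-.1406,-.1108,2.3076,-.0186,.9734,.8941],[.115,-.2959,.2394],[.0002,.7525,.6586,-.0001]),
([1.4645,.1375,-.4889,2.4332,.1508,.6132,.7242],[.1085,-.2963,.1102],[-.0118,.7515,.6596,-.0096]),
([2.258,.4799,-1.376,2.0669,.55,1.1014,.4742],[.117,-.4149,.1983],[-.0268,.7525,.658,-.0064]),
([.1187,.3243,-1.2865,1.613,.2613,1.43,-1.3201],[.3534,.3823,.4114],[-.0256,.752,.6586,-.0068]),
([-1.1998,1.0395,-1.0642,.2462,.9205,1.9146,-1.5767],[.2681,.882,.4036],[-.0319,.7509,.6595,.0093]),
([-1.2015,1.0978,-1.4091,.243,1.2584,1.9151,-1.6082],[.2501,.9041,.381],[-.0382,.7509,.6591,.016]),
([-1.4553,.8548,.3993,.2411,-.3438,1.9154,-1.5002],[.2057,.8434,.5591],[-.0454,.7556,.651,.0574]),
([-1.5421,.6657,.6112,.2431,-.5039,1.9153,-1.492],[.1572,.7822,.7281],[-.1129,.7363,.6535,.1343]),
([-1.5579,.5776,.5382,.2423,-.4228,1.9152,-1.5081],[.1428,.7451,.7913],[-.1381,.7285,.6506,.1641]),
([-1.6333,-.1403,.7655,1.5219,-.1316,1.3529,-.9692],[.3854,.3917,.6013],[-.1369,.7305,.6483,.1654]),
([-1.1113,-.3372,1.4554,1.8349,-.0776,1.3871,.2211],[.4144,-.198,.3967],[-.1173,.734,.6475,.1682]),
([-1.1478,-.3362,1.4543,1.9879,-.0627,1.185,.1932],[.4213,-.164,.3292],[-.0977,.7376,.6465,.1685]),
([-1.4099,-.3363,1.4545,1.7757,-.0049,1.2296,-.0776],[.5272,-.1015,.4189],[-.0608,.7433,.6417,.1791])]
AX="zyzyzyz"
LO=np.array([-2.96,-.34,-1.41,.24,-1.37,.17,-2.96]);HI=np.array([2.96,2.1,1.46,2.44,4.51,1.92,2.96])
def fk(q,sg,off,T,yaw):
    M=np.eye(3);p=np.zeros(3)
    for i in range(7):
        p=p+M@T[i]; M=M@R.from_euler(AX[i],sg[i]*q[i]+off[i]).as_matrix()
    return p+M@T[7], M@R.from_euler("z",yaw).as_matrix()
if os.path.exists("kin.json"):
    K=json.load(open("kin.json")); sg=K["sg"];off=np.array(K["off"]);T=np.array(K["T"]);yaw=K["yaw"]
    def FK(q): return fk(q,sg,off,T,yaw)
    def err(q,p,M):
        a,b=FK(q); return np.r_[a-p, R.from_matrix(M@b.T).as_rotvec()]
    def jac(q):
        p,M=FK(q); J=np.zeros((6,7))
        for i in range(7):
            d=np.array(q,float); d[i]+=1e-5; a,b=FK(d); J[:,i]=np.r_[(a-p),R.from_matrix(b@M.T).as_rotvec()]/1e-5
        return J
E
cat > fit.py <<'E'
from kin import *
import itertools
best=None
Ms=[R.from_quat(np.roll(d[2],-1)).as_matrix() for d in D]
T0=np.zeros((8,3));T0[0,2]=.16;T0[1,2]=.18;T0[2,2]=.2;T0[3,2]=.22;T0[4,2]=.2;T0[5,2]=.2;T0[6,2]=.1;T0[7,2]=.15
# rotation first: signs + offsets
for s in itertools.product([1,-1],repeat=7):
    if s[1]*s[3]<0 and False: continue
    def f(x): return np.concatenate([R.from_matrix(fk(d[0],s,x[:7],T0,0)[1].T@M).as_rotvec() for d,M in zip(D,Ms)])
    # cheap: evaluate few discrete yaw/offset starts
    for y0 in (0,np.pi/2,np.pi,-np.pi/2):
      for y1 in (0,np.pi/2,np.pi,-np.pi/2):
        x=np.zeros(7);x[6]=y0;x[0]=y1; c=np.sum(f(x)**2)
        if best is None or c<best[0]: best=(c,s,x); 
print(best)
s=best[1]
def g(x):
    off=x[:7];T=x[7:].reshape(8,3);r=[]
    for d,M in zip(D,Ms):
        p,m=fk(d[0],s,off,T,0); r+=[(p-d[1])*3,R.from_matrix(m.T@M).as_rotvec()]
    return np.r_[np.concatenate(r),1e-3*(T-T0).ravel()]
f=least_squares(g,np.r_[best[2],T0.ravel()],x_scale="jac",max_nfev=300)
r=f.fun[:-24].reshape(-1,6);print("pos",np.abs(r[:,:3]/3).max(),"rot",np.abs(r[:,3:]).max());print(f.x[:7].round(4));print(f.x[7:].reshape(8,3).round(4))
json.dump(dict(sg=list(s),off=f.x[:7].tolist(),T=f.x[7:].reshape(8,3).tolist(),yaw=0),open("kin.json","w"))
E
python3 fit.py
```

```text
(np.float64(2.526955934245268e-07), (-1, 1, -1, 1, -1, 1, -1), array([0.        , 0.        , 0.        , 0.        , 0.        ,
       0.        , 1.57079633]))
pos 5.001153846678763e-05 rot 0.00016704711658461
[-0.0000e+00 -0.0000e+00  1.0000e-04 -1.0000e-04 -0.0000e+00  1.0000e-04
  1.5708e+00]
[[-0.000e+00 -0.000e+00  1.336e-01]
 [-0.000e+00 -1.530e-02  1.536e-01]
 [-0.000e+00 -1.530e-02  2.609e-01]
 [ 0.000e+00 -1.570e-02  2.809e-01]
 [-0.000e+00 -1.570e-02  2.363e-01]
 [ 1.000e-04 -2.000e-04  2.363e-01]
 [ 0.000e+00 -2.000e-04  1.346e-01]
 [ 0.000e+00  0.000e+00  1.846e-01]]
```

```bash
cat > feas.py <<'E'
from kin import *
def pose(az,al):  # tool x horizontal heading az, tilted by al (fingers forward)
    c,s=np.cos(np.radians(az)),np.sin(np.radians(az)); h=np.array([c,s,0]);z=np.sin(al)*h-np.cos(al)*np.array([0,0,1])
    x=np.cos(al)*h+np.sin(al)*np.array([0,0,1]); return np.c_[x,np.cross(z,x),z]
rng=np.random.default_rng(0)
if __name__=="__main__":
  for flip in (1,-1):
    for al in (20,25,30):
      M=pose(82,np.radians(al))
      if flip<0: M=M@np.diag([-1,-1,1])
      for p in ([.496,-.17,.022],[.47,.02,.022],[.475,.185,.022]):
        S=[]
        for _ in range(25):
            f=least_squares(err,rng.uniform(LO,HI),args=(np.array(p),M),bounds=(LO,HI))
            if f.cost<1e-8: S.append(f.x)
        S=np.array(S); print(flip,al,p,len(S), [] if not len(S) else (S.min(0).round(2).tolist(),S.max(0).round(2).tolist()))
E
python3 feas.py
```

```text
1 20 [0.496, -0.17, 0.022] 14 ([-0.17, 0.62, -1.41, 1.94, -1.1, 0.65, -0.57], [1.33, 1.21, 0.8, 2.03, 0.98, 1.09, 1.21])
1 20 [0.47, 0.02, 0.022] 12 ([-0.52, 0.53, -1.34, 2.15, -1.25, 0.43, -0.99], [1.04, 1.05, 0.73, 2.24, 1.01, 0.84, 1.05])
1 20 [0.475, 0.185, 0.022] 16 ([-0.21, 0.53, -1.28, 2.14, -0.79, 0.3, -1.4], [0.66, 1.0, -0.11, 2.2, 1.12, 0.71, 0.3])
1 25 [0.496, -0.17, 0.022] 19 ([0.09, 0.65, -1.35, 1.91, -0.95, 0.69, -0.44], [1.34, 1.19, 0.48, 2.0, 0.85, 1.03, 1.11])
1 25 [0.47, 0.02, 0.022] 9 ([-0.09, 0.55, -1.34, 2.15, -1.07, 0.42, -0.89], [1.09, 1.09, 0.25, 2.22, 0.96, 0.77, 0.94])
1 25 [0.475, 0.185, 0.022] 20 ([-1.14, 0.55, -1.3, 2.16, -1.37, 0.27, -1.35], [0.72, 1.43, 1.46, 2.27, 4.51, 1.76, 0.98])
1 30 [0.496, -0.17, 0.022] 14 ([0.09, 0.68, -1.4, 1.89, -1.02, 0.74, -0.4], [1.39, 1.28, 0.55, 1.98, 0.85, 1.07, 1.2])
1 30 [0.47, 0.02, 0.022] 8 ([-0.02, 0.59, -1.14, 2.14, -1.13, 0.44, -0.53], [1.04, 0.94, 0.23, 2.21, 0.6, 0.73, 1.05])
1 30 [0.475, 0.185, 0.022] 20 ([-1.09, 0.58, -1.39, 2.17, -1.36, 0.24, -1.35], [0.81, 1.48, 1.46, 2.28, 4.51, 1.88, 1.06])
-1 20 [0.496, -
[... 387 characters left out ...]
0.22, 0.65, -1.4, 1.91, -1.24, 0.71, -2.54], [1.36, 1.24, 0.98, 2.02, 0.91, 1.27, 2.95])
-1 25 [0.47, 0.02, 0.022] 14 ([-0.47, 0.56, -1.4, 2.15, -1.31, 0.43, -2.96], [1.12, 1.16, 0.75, 2.24, 1.04, 0.94, 2.95])
-1 25 [0.475, 0.185, 0.022] 21 ([-1.14, 0.54, -1.39, 2.16, -1.36, 0.27, -2.96], [0.76, 1.43, 1.46, 2.27, 4.51, 1.76, 2.69])
-1 30 [0.496, -0.17, 0.022] 15 ([-0.22, 0.68, -1.4, 1.89, -1.33, 0.75, -2.93], [1.39, 1.28, 1.08, 1.99, 0.84, 1.48, 2.96])
-1 30 [0.47, 0.02, 0.022] 15 ([-0.43, 0.58, -1.4, 2.14, -1.37, 0.45, -2.75], [1.16, 1.21, 0.77, 2.24, 0.99, 1.06, 2.95])
-1 30 [0.475, 0.185, 0.022] 23 ([-1.08, 0.57, -1.35, 2.17, -1.37, 0.24, -2.96], [0.8, 1.36, 1.38, 2.28, 4.51, 1.75, 2.96])
```

```bash
cat > sim.py <<'E'
from kin import *
VM=.7*np.array([2.39,2.39,3.14,3.14,3.14,3.14,3.14])*.1
def ik(q,p,M,n=60,lam=.02,w=.3):
    q=np.array(q,float);q0=q.copy()
    W=np.array([1,1,1,w,w,w])
    for _ in range(n):
        e=-err(q,p,M)*np.array([1,1,1,-1,-1,-1])
        e=np.r_[p-FK(q)[0],R.from_matrix(M@FK(q)[1].T).as_rotvec()]
        if np.abs(e).max()<1e-5: break
        J=W[:,None]*jac(q); free=np.ones(7,bool)
        for _ in range(3):
            d=np.zeros(7);Jf=J[:,free]; d[free]=Jf.T@np.linalg.solve(Jf@Jf.T+lam**2*np.eye(6),W*e)
            bad=free&(((q+d>HI)&(d>0))|((q+d<LO)&(d<0)))
            if not bad.any(): break
            free&=~bad
        q=np.clip(q+np.clip(d,-.2,.2),LO+.004,HI-.004)
    return q
def call(q,rows,cp=None,**k):
    p0,M0=FK(q) if cp is None else cp
    for r in rows:
        tp=p0+M0@np.array(r[:3]); tM=M0@R.from_euler("z",r[3],degrees=True).as_matrix()
        p,M=FK(q); d=tp-p; L=np.linalg.norm(d)
        if L>.05: tp=p+d*.05/L
        v=R.from_matrix(M.T@tM).as_rotvec();a=np.linalg.norm(v)
        if a>.15: tM=M@R.from_rotvec(v*.15/a).as_matrix()
        n=ik(q,tp,tM,**k); s=np.abs(n-q)/VM; q=q+(n-q)/max(1,s.max())
    return q
def parse(s): return [[float(x) for x in r.split()] for r in s.split(";")]
def show(q):
    p,M=FK(q); print("q",q.round(3).tolist(),"p",p.round(3).tolist(),"z",M[:,2].round(3).tolist(),"y.z",M[2,1].round(3))
E
cat > t.py <<'E'
from sim import *
A="-0.039 0.029 0.005 0;-0.079 0.059 0.009 0;-0.118 0.088 0.013 0;-0.157 0.118 0.018 0;-0.197 0.147 0.022 0"
U="0.1 0 -0.25 0;"*4;B="-0.046 0.011 -0.003 0;-0.092 0.022 -0.007 0;-0.138 0.033 -0.01 0;-0.184 0.043 -0.013 0;-0.23 0.054 -0.017 0"
for w in (.1,.3,1):
  for lam in (.01,.05):
    print(w,lam)
    q=np.array(D[10][0]);
    for _ in range(2): q=call(q,parse(A),w=w,lam=lam)
    show(q)
    q=np.array(D[11][0])
    for _ in range(3): q=call(q,parse(B),w=w,lam=lam)
    show(q)
    q=call(np.array(D[9][0]),parse(U[:-1]),w=w,lam=lam); show(q)
print("real");show(np.array(D[11][0]));show(np.array(D[12][0]));show(np.array(D[10][0]))
E
python3 t.py
```

```text
0.1 0.01
q [-1.584, -0.125, 0.729, 1.517, -0.154, 1.355, -0.95] p [0.384, 0.395, 0.601] z [0.059, 0.415, -0.908] y.z 0.012
q [-0.94, -0.312, 1.303, 1.944, 0.054, 1.011, 0.18] p [0.462, -0.256, 0.368] z [0.335, 0.134, -0.933] y.z 0.304
q [-1.564, 0.515, 0.611, 0.244, -0.498, 1.915, -1.504] p [0.141, 0.71, 0.841] z [0.048, 0.478, -0.877] y.z -0.007
0.1 0.05
q [-1.551, -0.119, 0.704, 1.517, -0.163, 1.355, -0.943] p [0.384, 0.394, 0.601] z [0.059, 0.415, -0.908] y.z 0.012
q [-1.082, -0.336, 1.451, 1.891, 0.058, 1.088, 0.199] p [0.464, -0.263, 0.365] z [0.286, 0.182, -0.941] y.z 0.25
q [-1.63, 0.553, 1.117, 0.244, -0.917, 1.652, -1.447] p [0.154, 0.777, 0.905] z [0.123, 0.707, -0.696] y.z 0.035
0.3 0.01
q [-1.597, -0.127, 0.739, 1.518, -0.151, 1.355, -0.953] p [0.384, 0.395, 0.601] z [0.059, 0.415, -0.908] y.z 0.012
q [-0.975, -0.322, 1.308, 1.882, -0.057, 1.291, 0.199] p [0.419, -0.2, 0.393] z [0.164, 0.322, -0.933] y.z 0.117
q [-1.609, 0.6, 1.08, 0.244, -0.889, 1.915, -1.444] p [0.147, 0.739, 0.816] z [0.073, 0.461, -0.884] y.z 0.018
0.3 0.05
q [-1.565, -0.122, 0.715, 1.517, -0.159, 1.3
[... 639 characters left out ...]
009
1 0.05
q [-1.573, -0.123, 0.721, 1.517, -0.157, 1.355, -0.948] p [0.384, 0.395, 0.601] z [0.059, 0.415, -0.908] y.z 0.012
q [-0.992, -0.319, 1.319, 1.867, -0.114, 1.412, 0.205] p [0.396, -0.172, 0.406] z [0.075, 0.405, -0.911] y.z 0.025
q [-1.513, 0.605, 0.317, 0.244, -0.245, 1.915, -1.534] p [0.151, 0.762, 0.759] z [0.055, 0.373, -0.926] y.z 0.01
real
q [-1.633, -0.14, 0.766, 1.522, -0.132, 1.353, -0.969] p [0.385, 0.392, 0.601] z [0.064, 0.414, -0.908] y.z 0.015
q [-1.111, -0.337, 1.455, 1.835, -0.078, 1.387, 0.221] p [0.414, -0.198, 0.397] z [0.095, 0.39, -0.916] y.z 0.046
q [-1.558, 0.578, 0.538, 0.242, -0.423, 1.915, -1.508] p [0.143, 0.745, 0.791] z [0.059, 0.415, -0.908] y.z 0.012
```

```bash
nproc; cat > plan.py <<'E'
import numpy as np, sys, json
from multiprocessing import Pool
from kin import K,LO,HI
T=np.array(K["T"]);off=np.array(K["off"]);sg=np.array(K["sg"])
VM=.07*np.array([2.39,2.39,3.14,3.14,3.14,3.14,3.14])
def fkj(q):
    M=np.eye(3);p=np.zeros(3);ax=[];o=[]
    for i in range(7):
        p=p+M@T[i];a=sg[i]*q[i]+off[i];c,s=np.cos(a),np.sin(a)
        k=2 if i%2==0 else 1; ax.append(sg[i]*M[:,k]);o.append(p)
        M=M@(np.array([[c,-s,0],[s,c,0],[0,0,1]]) if k==2 else np.array([[c,0,s],[0,1,0],[-s,0,c]]))
    p=p+M@T[7];A=np.array(ax);return p,M,np.vstack([np.cross(A,p-np.array(o)).T,A.T])
def rv(E):
    v=.5*np.array([E[2,1]-E[1,2],E[0,2]-E[2,0],E[1,0]-E[0,1]]);s=np.linalg.norm(v);c=(np.trace(E)-1)/2
    return v*(np.arctan2(s,c)/s if s>1e-9 else 1)
W=np.array([1,1,1,.5,.5,.5]);lam=.03
def ik(q,p,M):
    for _ in range(25):
        a,b,J=fkj(q);e=np.r_[p-a,rv(M@b.T)]
        if np.abs(e).max()<1e-4: break
        J=W[:,None]*J;free=np.ones(7,bool)
        for _ in range(3):
            d=np.zeros(7);Jf=J[:,free];d[free]=Jf.T@np.linalg.solve(Jf@Jf.T+lam**2*np.eye(6),W*e)
            bad=free&(((q+d>HI)&(d>0))|((q+d<LO)&(d<0)))
            if not bad.any(): break
            free&=~bad
        q=np.clip(q+np.clip(d,-.2,.2),LO+.004,HI-.004)
    return q
def goto(q,w,spin=0,step=.045,maxrows=15,log=None):
    n=max(1,min(maxrows,int(np.ceil(max(np.linalg.norm(w-fkj(q)[0])/step,abs(spin)/8)))))
    left=n
    while left>0:
        m=min(5,left);p0,M0,_=fkj(q);rows=[]
        for i in range(1,m+1):
            f=i/left;d=M0.T@(w-p0)*f;s=spin*(m/n)*i/m
            rows.append(np.r_[d,s].round(3));d=rows[-1]
            tp=p0+M0@d[:3];c,s_=np.cos(np.radians(d[3])),np.sin(np.radians(d[3]));tM=M0@np.array([[c,-s_,0],[s_,c,0],[0,0,1]])
            p=fkj(q)[0];L=np.linalg.norm(tp-p)
            if L>.05: tp=p+(tp-p)*.05/L
            nq=ik(q,tp,tM);q=q+(nq-q)/max(1,(np.abs(nq-q)/VM).max())
        left-=m
        if log is not None: log.append((rows,q))
    return q
G=[np.array([.5,-.24,.30]),np.array([.499,-.175,.05])]
def cost(q):
    p,M,_=fkj(q);az=np.degrees(np.arctan2(M[1,2],M[0,2]));al=np.degrees(np.arcsin(np.hypot(M[0,2],M[1,2])))
    c=100*np.linalg.norm(p-G[1])+.1*max(0,abs(az-84)-6)+.3*max(0,abs(al-25)-3)+20*max(0,abs(M[2,1])-.04)
    m=np.minimum(q-LO,HI-q);return c+5*np.maximum(0,.25-m[[1,2,3,4,6]]).sum()+5*max(0,.1-m[5])
def run(q,x,log=None):
    for w in x.reshape(-1,5):
        q=goto(q,np.array([w[1]*np.cos(w[0]),w[1]*np.sin(w[0]),w[2]]),w[3],log=log)
        if fkj(q)[0][2]<.3: return q,50
    for w in G: q=goto(q,w,log=log)
    return q,0
def trial(a):
    q,seed,nw,x0=a;r=np.random.default_rng(seed)
    lo=np.tile([-.5,.5,.36,-60,0],(nw,1)).ravel();hi=np.tile([1.7,1.15,1.1,60,0],(nw,1)).ravel()
    x=r.uniform(lo,hi) if x0 is None else np.clip(x0+r.normal(0,.12,len(lo))*(hi-lo)*(r.random(len(lo))<.5),lo,hi)
    e,pen=run(np.array(q),x);return cost(e)+pen+.02*0,x.tolist(),e.tolist()
def search(q,N=400,its=4):
    with Pool() as P:
        R_=P.map(trial,[(q,s,2+s%3,None) for s in range(N)],chunksize=4)
        for it in range(its):
            R_=sorted(R_,key=lambda t:t[0])[:8];print([round(t[0],2) for t in R_])
            if R_[0][0]<.3: break
            R_+=P.map(trial,[(q,1000*it+i,len(t[1])//5,np.array(t[1])) for j,t in enumerate(R_) for i in range(N//16)],chunksize=2)
    return min(R_,key=lambda t:t[0])
if __name__=="__main__":
    from station import bot
    q=list(bot.get_obs()["q"]);c,x,e=search(q)
    json.dump(x,open("plan.json","w"));print(c,np.round(np.array(x).reshape(-1,5),2).tolist(),np.round(e,2).tolist())
    log=[];run(np.array(q),np.array(x),log)
    for rows,qq in log:
        p,M,_=fkj(qq);print(";".join(" ".join(f"{v:g}" for v in r) for r in rows),"->",p.round(3),M[:,2].round(2),qq.round(2))
E
time timeout 500 python3 plan.py
```

```text
4
[np.float64(1.82), np.float64(1.86), np.float64(1.97), np.float64(2.01), np.float64(2.13), np.float64(2.3), np.float64(2.34), np.float64(2.44)]
[np.float64(1.63), np.float64(1.69), np.float64(1.77), np.float64(1.8), np.float64(1.8), np.float64(1.81), np.float64(1.82), np.float64(1.86)]
[np.float64(1.55), np.float64(1.56), np.float64(1.62), np.float64(1.63), np.float64(1.64), np.float64(1.65), np.float64(1.68), np.float64(1.69)]
[np.float64(1.34), np.float64(1.5), np.float64(1.55), np.float64(1.56), np.float64(1.57), np.float64(1.6), np.float64(1.6), np.float64(1.61)]
0.9348127272525095 [[1.7, 0.5, 0.73, 39.5, 0.0], [1.65, 0.5, 0.95, -53.5, 0.0], [0.51, 0.51, 0.42, 23.41, 0.0]] [0.33, 0.58, 0.18, 2.03, -0.81, 0.78, 0.85]
0.04 -0.042 -0.014 2.633;0.08 -0.085 -0.028 5.266;0.119 -0.127 -0.042 7.9;0.159 -0.169 -0.056 10.533;0.199 -0.212 -0.07 13.166 -> [0.4   0.026 0.488] [ 0.19  0.32 -0.93] [-0.58 -0.33  0.44  1.9  -0.16  1.31 -0.48]
0.035 -0.059 -0.016 2.633;0.071 -0.117 -0.032 5.266;0.106 -0.176 -0.048 7.9;0.141 -0.234 -0.064 10.533;0.177 -0.293 -0.081 13.166 -> [0.342 0.113 0.544] [
[... 1633 characters left out ...]
.47  1.1  -0.06]
-0.039 0.016 -0.007 0;-0.077 0.032 -0.013 0;-0.116 0.048 -0.02 0;-0.155 0.063 -0.026 0;-0.193 0.079 -0.033 0 -> [ 0.492 -0.158  0.32 ] [ 0.15  0.4  -0.91] [ 0.2   0.18  0.29  1.86 -0.52  1.21  0.41]
-0.039 0.016 -0.006 0;-0.077 0.032 -0.013 0 -> [ 0.5  -0.24  0.3 ] [ 0.15  0.4  -0.91] [ 0.31  0.3   0.34  1.77 -0.55  1.26  0.55]
-0.008 -0.005 0.042 0;-0.017 -0.009 0.084 0;-0.025 -0.014 0.126 0;-0.033 -0.018 0.168 0;-0.042 -0.023 0.21 0 -> [ 0.499 -0.186  0.092] [ 0.15  0.4  -0.91] [ 0.32  0.52  0.22  2.01 -0.75  0.86  0.79]
-0.008 -0.005 0.042 0 -> [ 0.499 -0.175  0.05 ] [ 0.15  0.4  -0.91] [ 0.33  0.58  0.18  2.03 -0.81  0.78  0.85]
real	0m39.282s
user	2m28.588s
sys	0m0.163s
```

Request:
send_rows(deltas="0.04 -0.042 -0.014 2.6;0.08 -0.085 -0.028 5.3;0.119 -0.127 -0.042 7.9;0.159 -0.169 -0.056 10.5;0.199 -0.212 -0.07 13.2")

```text
t: 18.0
eef_pos: [0.401, 0.0247, 0.4869]
tool_rot: [-0.08, 0.808, 0.558, 0.172]
contact_force: [-0.6, 0.3, 1.3]
gripper_width: 0.32
grasp_force: 0.0
```

Request:
send_rows(deltas="0.035 -0.059 -0.016 2.6;0.071 -0.117 -0.032 5.3;0.106 -0.176 -0.048 7.9;0.141 -0.234 -0.064 10.5;0.177 -0.293 -0.081 13.2")

```text
t: 18.5
eef_pos: [0.3492, 0.0861, 0.5244]
tool_rot: [-0.097, 0.852, 0.489, 0.162]
contact_force: [-0.6, 0.4, 0.8]
gripper_width: 0.32
grasp_force: 0.0
```

```bash
python3 -c "
from h import *
st();print(rot()[1].round(3))"; timeout 400 python3 plan.py
```

```text
{'t': 18.5, 'q': [0.2574, -0.3364, -0.2649, 1.8548, -0.4201, 1.4279, -0.5085], 'eef_pos': [0.3492, 0.0861, 0.5244], 'tool_rot': [-0.0967, 0.8517, 0.4888, 0.1623], 'contact_force': [-0.6118, 0.3943, 0.8278], 'gripper_width': 0.3203}
[[ 0.469  0.864  0.182]
 [ 0.801 -0.503  0.323]
 [ 0.371 -0.006 -0.929]]
[np.float64(1.52), np.float64(1.56), np.float64(1.69), np.float64(1.71), np.float64(1.71), np.float64(1.73), np.float64(1.82), np.float64(1.84)]
[np.float64(0.03), np.float64(0.86), np.float64(1.21), np.float64(1.41), np.float64(1.48), np.float64(1.49), np.float64(1.5), np.float64(1.52)]
0.03473747723661612 [[0.38, 0.91, 0.67, 59.25, 0.0], [1.32, 0.6, 0.59, 36.25, 0.0], [1.47, 0.69, 0.92, -54.63, 0.0], [-0.15, 0.95, 0.78, -58.68, 0.0]] [0.43, 0.61, 0.06, 1.95, -0.64, 0.86, 0.86]
0.037 0.023 0.003 4.558;0.075 0.046 0.006 9.115;0.112 0.068 0.008 13.673;0.15 0.091 0.011 18.231;0.187 0.114 0.014 22.788 -> [0.538 0.183 0.58 ] [ 0.18  0.32 -0.93] [ 0.21  0.06 -0.53  1.42 -0.23  1.39 -1.23]
0.043 0.006 0.003 4.558;0.087 0.013 0.006 9.115;0.13 0.019 0.008 13.673;0.174 0.026 0.011 18.231;0.217
[... 2325 characters left out ...]
0.22]
-0.045 0.002 0.015 0;-0.09 0.004 0.03 0;-0.135 0.006 0.044 0;-0.181 0.008 0.059 0;-0.226 0.01 0.074 0 -> [ 0.508 -0.071  0.467] [ 0.06  0.44 -0.9 ] [ 0.24  0.11  0.06  1.61 -0.46  1.51  0.24]
-0.045 0.002 0.015 0;-0.09 0.004 0.03 0;-0.135 0.006 0.044 0;-0.18 0.008 0.059 0;-0.225 0.009 0.074 0 -> [ 0.5   -0.239  0.3  ] [ 0.06  0.44 -0.9 ] [ 0.44  0.35  0.17  1.69 -0.48  1.36  0.66]
-0.009 -0.002 0.042 0;-0.018 -0.003 0.084 0;-0.027 -0.005 0.126 0;-0.036 -0.007 0.168 0;-0.045 -0.008 0.21 0 -> [ 0.499 -0.186  0.092] [ 0.06  0.44 -0.9 ] [ 0.42  0.56  0.09  1.92 -0.6   0.94  0.82]
-0.009 -0.002 0.042 0 -> [ 0.499 -0.175  0.05 ] [ 0.06  0.44 -0.9 ] [ 0.43  0.61  0.06  1.95 -0.64  0.86  0.86]
```

```bash
sed -i 's/return cost(e)+pen+.02\*0/L=[];run(np.array(q),x,L);return cost(e)+pen+.03*len(L)+3*max(0,max(abs(l[1][6]) for l in L)-2.5)/; s/R_\[0\]\[0\]<.3/R_[0][0]<.35/' plan.py; sed -i 's/seed,nw,x0=a;r=np.random.default_rng(seed)/seed,nw,x0=a;r=np.random.default_rng(seed+77777)/; s/its=4/its=6/; s/2+s%3/1+s%3/' plan.py; timeout 400 python3 plan.py
```

```text
[np.float64(1.55), np.float64(1.86), np.float64(1.89), np.float64(2.0), np.float64(2.04), np.float64(2.06), np.float64(2.07), np.float64(2.08)]
[np.float64(1.51), np.float64(1.52), np.float64(1.55), np.float64(1.55), np.float64(1.55), np.float64(1.58), np.float64(1.58), np.float64(1.59)]
[np.float64(1.35), np.float64(1.38), np.float64(1.38), np.float64(1.38), np.float64(1.42), np.float64(1.46), np.float64(1.46), np.float64(1.46)]
[np.float64(1.35), np.float64(1.35), np.float64(1.35), np.float64(1.37), np.float64(1.37), np.float64(1.37), np.float64(1.37), np.float64(1.38)]
[np.float64(1.31), np.float64(1.31), np.float64(1.31), np.float64(1.31), np.float64(1.35), np.float64(1.35), np.float64(1.35), np.float64(1.35)]
[np.float64(1.31), np.float64(1.31), np.float64(1.31), np.float64(1.31), np.float64(1.31), np.float64(1.31), np.float64(1.31), np.float64(1.31)]
1.2836883258952168 [[-0.09, 1.09, 0.43, -17.32, 0.0]] [0.15, 0.59, 0.38, 2.06, -0.89, 0.8, 0.89]
0.011 0.049 0.011 -1.155;0.022 0.097 0.021 -2.31;0.032 0.146 0.032 -3.464;0.043 0.195 0.042 -4.619;0.054 0.243 0.053 -5.774 -> [0.59  
[... 626 characters left out ...]
155  0.358] [ 0.14  0.35 -0.93] [-0.02  0.56  0.52  1.29 -0.66  1.41  0.24]
-0.027 -0.032 -0.002 0;-0.054 -0.065 -0.003 0;-0.081 -0.097 -0.005 0;-0.108 -0.13 -0.006 0;-0.135 -0.162 -0.008 0 -> [ 0.539 -0.226  0.31 ] [ 0.14  0.35 -0.93] [ 0.06  0.34  0.56  1.72 -0.58  1.28  0.51]
-0.027 -0.033 -0.001 0 -> [ 0.5  -0.24  0.3 ] [ 0.14  0.35 -0.93] [ 0.09  0.3   0.57  1.79 -0.56  1.26  0.56]
-0.006 -0.005 0.042 0;-0.012 -0.009 0.085 0;-0.018 -0.014 0.127 0;-0.024 -0.019 0.169 0;-0.03 -0.023 0.212 0 -> [ 0.5   -0.186  0.091] [ 0.14  0.35 -0.93] [ 0.13  0.53  0.43  2.03 -0.82  0.87  0.82]
-0.006 -0.005 0.042 0 -> [ 0.499 -0.175  0.05 ] [ 0.14  0.35 -0.93] [ 0.15  0.59  0.38  2.06 -0.89  0.8   0.89]
```

Request:
send_rows(deltas="0.011 0.049 0.011 -1.2;0.022 0.097 0.021 -2.3;0.032 0.146 0.032 -3.5;0.043 0.195 0.042 -4.6;0.054 0.243 0.053 -5.8")

```text
t: 19.0
eef_pos: [0.5923, 0.0249, 0.4934]
tool_rot: [-0.088, 0.825, 0.532, 0.167]
contact_force: [-0.7, 0.5, 1.2]
gripper_width: 0.321
grasp_force: 0.0
```

Request:
send_rows(deltas="0.006 0.05 0.011 -1.2;0.012 0.1 0.021 -2.3;0.018 0.15 0.032 -3.5;0.024 0.2 0.043 -4.6;0.029 0.25 0.054 -5.8")

```text
t: 19.5
eef_pos: [0.8328, -0.0351, 0.4628]
tool_rot: [-0.08, 0.797, 0.574, 0.171]
contact_force: [1.7, 0.6, 1.4]
gripper_width: 0.324
grasp_force: 0.0
```

Request:
send_rows(deltas="0.001 0.052 0.011 -1.2;0.002 0.103 0.022 -2.3;0.003 0.155 0.033 -3.5;0.004 0.207 0.044 -4.6;0.005 0.258 0.055 -5.8")

```text
t: 20.0
eef_pos: [0.9453, -0.0936, 0.4318]
tool_rot: [-0.081, 0.791, 0.578, 0.183]
contact_force: [-0.8, -1.5, 0.1]
gripper_width: 0.318
grasp_force: 0.0
```

```bash
python3 -c "
from h import *
st();print(rot()[1].round(3))"; sed -i 's/1+s%3/1+s%2/' plan.py; timeout 400 python3 plan.py
```

```text
{'t': 20.0, 'q': [0.0841, 1.0036, 0.4964, 0.3109, -0.8239, 1.727, -0.1607], 'eef_pos': [0.9453, -0.0936, 0.4318], 'tool_rot': [-0.0814, 0.7913, 0.5776, 0.1833], 'contact_force': [-0.7765, -1.488, 0.1339], 'gripper_width': 0.3177}
[[ 0.266  0.944  0.196]
 [ 0.884 -0.32   0.34 ]
 [ 0.384  0.083 -0.92 ]]
[np.float64(2.0), np.float64(2.08), np.float64(2.08), np.float64(2.1), np.float64(2.12), np.float64(2.13), np.float64(2.14), np.float64(2.15)]
[np.float64(1.91), np.float64(1.95), np.float64(1.96), np.float64(1.96), np.float64(1.99), np.float64(2.0), np.float64(2.0), np.float64(2.0)]
[np.float64(1.61), np.float64(1.63), np.float64(1.64), np.float64(1.71), np.float64(1.71), np.float64(1.81), np.float64(1.87), np.float64(1.9)]
[np.float64(1.6), np.float64(1.6), np.float64(1.61), np.float64(1.61), np.float64(1.61), np.float64(1.63), np.float64(1.63), np.float64(1.63)]
[np.float64(1.52), np.float64(1.55), np.float64(1.56), np.float64(1.58), np.float64(1.59), np.float64(1.6), np.float64(1.6), np.float64(1.6)]
[np.float64(1.52), np.float64(1.52), np.float64(1.52), np.float64(1.52), np.float64
[... 776 characters left out ...]
93 -0.35  1.91 -0.16]
-0.02 -0.002 0.038 0;-0.04 -0.005 0.076 0;-0.06 -0.007 0.113 0;-0.08 -0.01 0.151 0;-0.1 -0.012 0.189 0 -> [ 0.516 -0.231  0.47 ] [ 0.16  0.35 -0.92] [ 0.75  0.21 -0.27  1.48 -0.35  1.49  0.07]
-0.02 -0.002 0.038 0;-0.04 -0.005 0.075 0;-0.06 -0.007 0.113 0;-0.08 -0.009 0.151 0 -> [ 0.501 -0.24   0.3  ] [ 0.16  0.35 -0.92] [ 0.78  0.29 -0.27  1.75 -0.35  1.17  0.22]
-0.007 -0.005 0.042 0;-0.015 -0.009 0.084 0;-0.022 -0.014 0.127 0;-0.029 -0.019 0.169 0;-0.037 -0.023 0.211 0 -> [ 0.5   -0.186  0.092] [ 0.16  0.35 -0.92] [ 0.72  0.51 -0.32  2.   -0.39  0.7   0.31]
-0.007 -0.005 0.042 0 -> [ 0.499 -0.175  0.05 ] [ 0.16  0.35 -0.92] [ 0.72  0.57 -0.33  2.03 -0.4   0.6   0.33]
```

```bash
cat > s2.py <<'E'
from plan import *
from station import bot
import sys
q=np.array(bot.get_obs()["q"]);log=[]
for w,sp in [([.5,-.24,.3],-10),([.5,-.18,.03],0),([.465,.09,.022],0),([.476,.186,.022],0)]:
    q=goto(q,np.array(w),sp,log=log)
for rows,qq in log:
    p,M,_=fkj(qq);print(";".join(" ".join(f"{v:g}" for v in r) for r in rows),"->",p.round(3),M[:,2].round(2),M[2,1].round(3),"hd",np.degrees(np.arctan2(M[0,1],-M[1,1])).round(1),qq.round(2))
E
python3 s2.py
```

```text
-0.027 -0.035 -0.001 -0.909;-0.054 -0.07 -0.003 -1.818;-0.081 -0.105 -0.004 -2.727;-0.109 -0.14 -0.006 -3.636;-0.136 -0.175 -0.007 -4.545 -> [ 0.749 -0.158  0.373] [ 0.2   0.34 -0.92] 0.113 hd 75.5 [-0.02  0.56  0.52  1.27 -0.68  1.38  0.33]
-0.025 -0.038 -0.002 -0.909;-0.05 -0.076 -0.003 -1.818;-0.074 -0.114 -0.005 -2.727;-0.099 -0.151 -0.006 -3.636;-0.124 -0.189 -0.008 -4.545 -> [ 0.542 -0.226  0.313] [ 0.2   0.34 -0.92] 0.143 hd 79.8 [ 0.07  0.31  0.55  1.75 -0.6   1.22  0.69]
-0.022 -0.04 -0.001 -0.909 -> [ 0.5  -0.24  0.3 ] [ 0.2   0.34 -0.92] 0.148 hd 80.6 [ 0.11  0.28  0.56  1.82 -0.59  1.21  0.77]
-0.006 -0.007 0.038 0;-0.012 -0.014 0.077 0;-0.018 -0.021 0.115 0;-0.024 -0.028 0.153 0;-0.03 -0.035 0.192 0 -> [ 0.501 -0.197  0.107] [ 0.2   0.34 -0.92] 0.148 hd 80.6 [ 0.16  0.49  0.42  2.04 -0.84  0.86  1.04]
-0.006 -0.007 0.038 0;-0.012 -0.015 0.077 0 -> [ 0.5   -0.179  0.03 ] [ 0.2   0.34 -0.92] 0.148 hd 80.6 [ 0.21  0.61  0.33  2.09 -0.99  0.72  1.19]
0.035 -0.011 0.013 0;0.07 -0.022 0.026 0;0.104 -0.034 0.039 0;0.139 -0.045 0.053 0;0.174 -0.056 0.066 0 -> [0.475 0.013 0.024] [ 0.2   0.34 -0.92] 0.148 hd 80.6 [-0.03  0.51  0.13  2.3  -1.25  0.45  1.12]
0.035 -0.011 0.013 0;0.069 -0.023 0.026 0 -> [0.465 0.09  0.022] [ 0.2   0.34 -0.92] 0.148 hd 80.6 [-0.05  0.49 -0.06  2.34 -1.35  0.3   1.06]
0.03 -0.001 0.012 0;0.06 -0.003 0.023 0;0.09 -0.004 0.035 0 -> [0.476 0.186 0.022] [ 0.2   0.34 -0.92] 0.148 hd 80.6 [-0.19  0.51 -0.17  2.29 -1.36  0.19  0.86]
```

```bash
cat > s3.py <<'E'
from plan import *
from station import bot
q0=np.array(bot.get_obs()["q"])
end=[([.5,-.24,.3],0),([.5,-.18,.03],0),([.465,.09,.022],0),([.476,.186,.022],0)]
best=[]
for az in (-.5,-.35,-.2):
  for r in (.45,.55,.65):
    for z in (.7,.8,.9):
      for sp in (-8,8):
        q=goto(q0,np.array([r*np.cos(az),r*np.sin(az),z]),sp);M1=0
        for w,s in end[:2]: q=goto(q,np.array(w),s)
        c=cost(q);qs=q
        for w,s in end[2:]: q=goto(q,np.array(w),s)
        p,M,_=fkj(q);m=np.minimum(q-LO,HI-q).min();best.append((m,az,r,z,sp,np.linalg.norm(p-end[3][0]).round(3),M[:,2].round(2),M[2,1].round(3),np.degrees(np.arctan2(M[0,1],-M[1,1])).round(1),q.round(2)))
for b in sorted(best,key=lambda b:-b[0])[:8]: print(*b)
E
python3 s3.py
```

```text
0.014564011300360696 -0.35 0.65 0.9 -8 0.039 [ 0.25  0.36 -0.9 ] 0.177 77.4 [-0.07  0.45 -0.26  2.29 -1.26  0.18  0.76]
0.014450715998659297 -0.2 0.65 0.9 8 0.03 [ 0.23  0.42 -0.88] 0.045 66.2 [ 0.07  0.5  -0.38  2.28 -1.29  0.18  0.61]
0.01320419481665519 -0.35 0.65 0.9 8 0.037 [ 0.25  0.36 -0.9 ] 0.063 62.9 [-0.09  0.45 -0.24  2.29 -1.27  0.18  0.49]
0.013063524069797133 -0.5 0.65 0.9 8 0.021 [ 0.23  0.33 -0.91] 0.063 63.1 [-0.21  0.47 -0.14  2.3  -1.35  0.18  0.54]
0.012979942394854227 -0.35 0.45 0.7 -8 0.0 [ 0.2   0.34 -0.92] 0.136 78.8 [-0.19  0.51 -0.17  2.29 -1.36  0.18  0.83]
0.012889224507559582 -0.5 0.65 0.9 -8 0.027 [ 0.23  0.33 -0.91] 0.17 78.0 [-0.18  0.46 -0.17  2.29 -1.23  0.18  0.7 ]
0.012885301695602314 -0.2 0.45 0.7 8 0.0 [ 0.2   0.34 -0.92] 0.029 63.9 [-0.19  0.51 -0.17  2.29 -1.36  0.18  0.55]
0.012847759428006783 -0.2 0.55 0.7 -8 0.0 [ 0.2   0.34 -0.92] 0.136 78.8 [-0.19  0.51 -0.17  2.29 -1.36  0.18  0.83]
```

Request:
send_rows(deltas="-0.027 -0.035 -0.001 -0.9;-0.054 -0.07 -0.003 -1.8;-0.081 -0.105 -0.004 -2.7;-0.109 -0.14 -0.006 -3.6;-0.136 -0.175 -0.007 -4.5")

```text
t: 20.5
eef_pos: [0.7456, -0.1581, 0.3747]
tool_rot: [-0.073, 0.768, 0.608, 0.187]
contact_force: [0.5, -1.7, 0.2]
gripper_width: 0.32
grasp_force: 0.0
```

Request:
send_rows(deltas="-0.025 -0.038 -0.002 -0.9;-0.05 -0.076 -0.003 -1.8;-0.074 -0.114 -0.005 -2.7;-0.099 -0.151 -0.006 -3.6;-0.124 -0.189 -0.008 -4.5")

```text
t: 21.0
eef_pos: [0.5392, -0.2261, 0.3139]
tool_rot: [-0.066, 0.743, 0.638, 0.19]
contact_force: [0.1, 0.1, 0.2]
gripper_width: 0.32
grasp_force: 0.0
```

```bash
cat > fitb.py <<'E'
from h import *
from scipy.optimize import least_squares
def bottle(near,names=("scene","top","wrist")):
    for n in names:
        pic=bot.read_camera(n);P,c=cloud(pic)
        k=(np.hypot(P[:,0]-near[0],P[:,1]-near[1])<.06)&(c[:,0]>80)&(c[:,1]<.45*c[:,0])&(c[:,2]<.45*c[:,0])
        for lo,hi,r in((.006,.042,.026),(.168,.192,.0145)):
            s=P[k&(P[:,2]>lo)&(P[:,2]<hi)][:,:2]
            if len(s)>15:
                f=least_squares(lambda a:np.hypot(*(s-a).T)-r,s.mean(0),loss="soft_l1",f_scale=.002); print(n,lo,len(s),f.x.round(4))
        b=[x for x in bot.landmark_of(pic,"bottle") if x["confidence"]>.4]
        print(n,"net",[np.round(x["xyz"],3).tolist() for x in b[:2]])
E
python3 -c "
from fitb import *
st();print(rot()[1].round(3));bottle([.489,-.088]);to([.485,-.2,.1],[.481,-.18,.026])"
```

```text
{'t': 21.0, 'q': [0.0717, 0.3046, 0.5485, 1.7555, -0.6011, 1.2237, 0.6883], 'eef_pos': [0.5392, -0.2261, 0.3139], 'tool_rot': [-0.0659, 0.7434, 0.6379, 0.19], 'contact_force': [0.0844, 0.0731, 0.2327], 'gripper_width': 0.3198}
[[ 0.114  0.973  0.198]
 [ 0.923 -0.177  0.34 ]
 [ 0.367  0.144 -0.919]]
scene 0.006 144 [ 0.4878 -0.0884]
scene 0.168 56 [ 0.4881 -0.0875]
scene net [[0.487, -0.084, 0.0]]
top net [[0.492, -0.092, -0.002]]
wrist 0.006 68 [ 0.4906 -0.0902]
wrist 0.168 125 [ 0.4905 -0.0901]
wrist net []
[0.485, -0.2, 0.1] [-0.0618 -0.0914  0.1947] 0.224
[0.481, -0.18, 0.026] [-0.0709 -0.1096  0.2687] 0.299
```

Request:
send_rows(deltas="-0.013 -0.019 0.04 0;-0.026 -0.038 0.08 0;-0.04 -0.057 0.12 0;-0.052 -0.076 0.16 0;-0.062 -0.091 0.195 0")

```text
t: 21.8
eef_pos: [0.4846, -0.1997, 0.0974]
tool_rot: [-0.066, 0.743, 0.638, 0.19]
contact_force: [0.5, 0.7, 0.3]
gripper_width: 0.326
grasp_force: 0.0
```

Request:
send_rows(deltas="-0.003 -0.006 0.03 0;-0.006 -0.012 0.05 0;-0.009 -0.018 0.074 0;-0.009 -0.018 0.074 0")

```text
t: 22.2
eef_pos: [0.48, -0.1783, 0.0229]
tool_rot: [-0.068, 0.743, 0.638, 0.189]
contact_force: [-0.8, 0.7, 0.3]
gripper_width: 0.315
grasp_force: 0.0
```

```bash
python3 -c "
from fitb import *
st();print(rot()[1].round(3));bottle([.489,-.088],('scene',));to([.483,-.128,.024],[.4815,-.11,.024])
p=bot.read_camera('scene');i=p['img'][80:260,140:380,::-1];w=bot.read_camera('wrist')['img'][:,:,::-1]
cv2.imwrite('pics/d.png',np.hstack([cv2.resize(i,(400,300)),cv2.resize(w,(400,300))]))"
```

```text
{'t': 22.2, 'q': [0.2264, 0.6063, 0.3197, 2.1253, -1.0162, 0.7075, 1.2236], 'eef_pos': [0.48, -0.1783, 0.0229], 'tool_rot': [-0.0683, 0.743, 0.6383, 0.1894], 'contact_force': [-0.805, 0.6568, 0.3296], 'gripper_width': 0.315}
[[ 0.113  0.974  0.194]
 [ 0.923 -0.176  0.343]
 [ 0.369  0.14  -0.919]]
scene 0.006 138 [ 0.488  -0.0883]
scene 0.168 57 [ 0.4882 -0.0884]
scene net [[0.49, -0.087, 0.003]]
[0.483, -0.128, 0.024] [ 0.0482 -0.008   0.0196] 0.053
[0.4815, -0.11, 0.024] [ 0.0647 -0.0126  0.0255] 0.071
```

View pics/d.png

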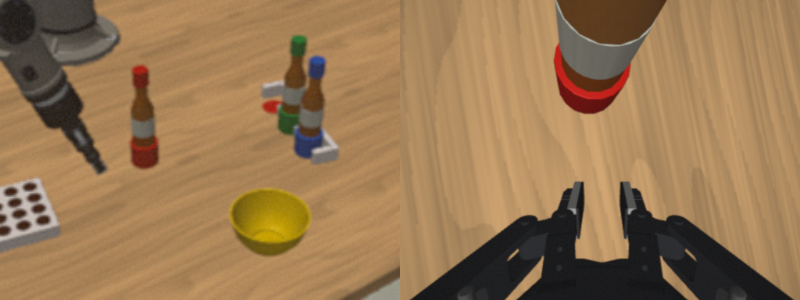

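Request:
send_rows(deltas="0.012 -0.002 0.005 0;0.024 -0.004 0.01 0;0.035 -0.006 0.0145 0;0.042 -0.007 0.017 0;0.048 -0.008 0.02 0")

```text
t: 22.9
eef_pos: [0.4822, -0.1271, 0.0238]
tool_rot: [-0.066, 0.743, 0.638, 0.19]
contact_force: [-0.3, -0.1, 0.5]
gripper_width: 0.322
grasp_force: 0.0
```

```bash
python3 -c "
from fitb import *
st();bottle([.489,-.088],('scene','wrist'));to([.472,-.01,.024],[.46,.11,.024])"
```

```text
{'t': 22.9, 'q': [0.1575, 0.5725, 0.2787, 2.1851, -1.0744, 0.6372, 1.1973], 'eef_pos': [0.4822, -0.1271, 0.0238], 'tool_rot': [-0.0655, 0.7432, 0.638, 0.1902], 'contact_force': [-0.3369, -0.1358, 0.4689], 'gripper_width': 0.3215}
scene 0.006 139 [ 0.488  -0.0879]
scene 0.168 58 [ 0.4886 -0.087 ]
scene net [[0.491, -0.085, 0.0]]
wrist net [[0.488, -0.09, 0.001]]
[0.472, -0.01, 0.024] [ 0.1084 -0.0309  0.0378] 0.119
[0.46, 0.11, 0.024] [ 0.2179 -0.064   0.0762] 0.24
```

Request:
send_rows(deltas="0.009 -0.0026 0.0032 0;0.018 -0.0053 0.0063 0;0.027 -0.008 0.0095 0;0.036 -0.0106 0.0126 0;0.045 -0.013 0.0157 0")

```text
t: 23.6
eef_pos: [0.4774, -0.0781, 0.0237]
tool_rot: [-0.066, 0.744, 0.638, 0.19]
contact_force: [0.9, -1.2, -0.3]
gripper_width: 0.321
grasp_force: 0.8
```

```bash
python3 -c "
from fitb import *
st();bottle([.486,-.04],('scene','top','wrist'));to([.46,.11,.024])"
```

```text
{'t': 23.6, 'q': [0.0951, 0.5429, 0.2324, 2.2421, -1.1365, 0.5701, 1.176], 'eef_pos': [0.4774, -0.0781, 0.0237], 'tool_rot': [-0.0656, 0.7436, 0.6377, 0.19], 'contact_force': [0.8816, -1.2203, -0.3287], 'gripper_width': 0.3211}
scene 0.006 116 [ 0.481  -0.0455]
scene 0.168 54 [ 0.4811 -0.0462]
scene net [[0.483, -0.044, 0.002]]
top net [[0.488, -0.043, -0.003]]
wrist net [[0.482, -0.045, 0.0]]
[0.46, 0.11, 0.024] [ 0.1726 -0.0509  0.0605] 0.19
```

Request:
send_rows(deltas="0.009 -0.0026 0.0032 0;0.018 -0.0053 0.0063 0;0.027 -0.008 0.0095 0;0.036 -0.0106 0.0126 0;0.045 -0.013 0.0157 0")

```text
t: 24.4
eef_pos: [0.473, -0.0288, 0.0239]
tool_rot: [-0.066, 0.744, 0.638, 0.19]
contact_force: [0.6, -1.7, -0.7]
gripper_width: 0.319
grasp_force: 0.8
```

Request:
send_rows(deltas="0.009 -0.0026 0.0032 0;0.018 -0.0053 0.0063 0;0.027 -0.008 0.0095 0;0.036 -0.0106 0.0126 0;0.045 -0.013 0.0157 0")

```text
t: 24.9
eef_pos: [0.4688, 0.0202, 0.0241]
tool_rot: [-0.066, 0.744, 0.638, 0.19]
contact_force: [-0.8, -1.6, -1.0]
gripper_width: 0.319
grasp_force: 0.8
```

```bash
python3 - <<'E'
from fitb import *
st();print(rot()[1].round(3));bottle([.47,.055],('scene','wrist'));to([.4615,.113,.024])
p=bot.read_camera("scene");P,c=cloud(p)
k=(P[:,2]>.022)&(P[:,2]<.034)&(P[:,0]>.40)&(P[:,0]<.72)&(P[:,1]>.12)&(P[:,1]<.32)&(c.min(1)>110)&(c.max(1)-c.min(1)<40)
print(k.sum());np.save("dock_scene.npy",P[k]);print(P[k].min(0),P[k].max(0))
ps=bot.read_camera("top")
for n,p in (("scene",p),("top",ps)):
    P,c=cloud(p);k=(abs(P[:,2])<.01)&(c[:,0]>110)&(c[:,1]<.4*c[:,0])&(c[:,2]<.4*c[:,0])&(np.hypot(P[:,0]-.484,P[:,1]-.2185)<.035)
    print(n,"mark",P[k].mean(0).round(4),k.sum(),cv2.minEnclosingCircle((P[k][:,:2]*1000).astype(np.float32)))
E
```

```text
{'t': 24.9, 'q': [-0.0305, 0.4979, 0.1126, 2.3228, -1.2814, 0.4322, 1.1239], 'eef_pos': [0.4688, 0.0202, 0.0241], 'tool_rot': [-0.0655, 0.7436, 0.6377, 0.19], 'contact_force': [-0.8223, -1.625, -0.9854], 'gripper_width': 0.3191}
[[ 0.115  0.973  0.199]
 [ 0.923 -0.178  0.34 ]
 [ 0.366  0.145 -0.919]]
scene 0.006 107 [0.4727 0.0523]
scene 0.168 52 [0.4723 0.0525]
scene net [[0.477, 0.056, -0.001], [0.486, 0.218, 0.002]]
wrist net [[0.473, 0.053, 0.002]]
[0.4615, 0.113, 0.024] [ 0.0851 -0.0238  0.0304] 0.093
124
[0.4424758  0.15918316 0.02210251] [0.68625788 0.2622698  0.03202024]
scene mark [ 0.48    0.2164 -0.0013] 47 ((483.0001220703125, 217.17608642578125), 21.10375213623047)
top mark [4.820e-01 2.192e-01 4.000e-04] 340 ((483.1653747558594, 219.1064910888672), 24.208295822143555)
```

Request:
send_rows(deltas="0.009 -0.0026 0.0032 0;0.018 -0.0052 0.0064 0;0.027 -0.0078 0.0096 0;0.036 -0.0104 0.0128 0;0.045 -0.013 0.016 0")

```text
t: 25.7
eef_pos: [0.4645, 0.0696, 0.024]
tool_rot: [-0.065, 0.743, 0.638, 0.19]
contact_force: [-0.0, -1.9, -0.3]
gripper_width: 0.319
grasp_force: 1.2
```

```bash
python3 - <<'E'
from fitb import *
st();bottle([.468,.102],('scene','wrist'))
for n in("top","scene"):
    P,c=cloud(bot.read_camera(n))
    k=(P[:,2]>.02)&(P[:,2]<.036)&(P[:,0]>.42)&(P[:,0]<.71)&(P[:,1]>.14)&(P[:,1]<.3)&(c.min(1)>100)&(c.max(1)-c.min(1)<45)
    s=P[k][:,:2]
    # rotate by yaw, find yaw maximizing compactness of back wall: fit template
    from scipy.spatial import cKDTree
    best=[]
    g=np.arange(-124,124.1,2)/1e3; tm=[(x,y) for x in g for y in np.arange(27,39.1,2)/1e3]
    for xc in(-117,-39,39,117): tm+=[(x/1e3,y/1e3) for x in np.arange(xc-7,xc+7.1,2) for y in np.arange(-11,27,2)]
    t=cKDTree(np.array(tm))
    def f(a):
        C,S=np.cos(a[2]),np.sin(a[2]);d=s-a[:2];q=np.c_[d[:,0]*C+d[:,1]*S,-d[:,0]*S+d[:,1]*C];return t.query(q)[0]
    from scipy.optimize import minimize
    for y0 in(-.18,-.23,-.28):
        m=minimize(lambda a:np.minimum(f(a),.01).sum(),[.559,.202,y0],method="Nelder-Mead",options=dict(initial_simplex=[[.559,.202,y0],[.565,.202,y0],[.559,.208,y0],[.559,.202,y0+.05]],xatol=1e-5));best.append((m.fun/len(s),m.x))
    b=min(best,key=lambda b:b[0]);x=b[1];print(n,len(s),b[0].round(5),x.round(4),"mark@",x[0]-.078*np.cos(x[2]),x[1]-.078*np.sin(x[2]))
E
```

```text
{'t': 25.7, 'q': [-0.046, 0.4838, -0.0142, 2.342, -1.3319, 0.3372, 1.069], 'eef_pos': [0.4645, 0.0696, 0.024], 'tool_rot': [-0.0655, 0.7435, 0.6378, 0.1901], 'contact_force': [-0.0373, -1.8988, -0.3118], 'gripper_width': 0.3193}
scene 0.006 105 [0.4686 0.1027]
scene 0.168 54 [0.4697 0.1035]
scene net [[0.47, 0.106, 0.0]]
wrist net [[0.468, 0.101, -0.001]]
top 674 0.00073 [ 0.5573  0.2009 -0.2405] mark@ 0.4815432129342263 0.21951652714484782
scene 149 0.00085 [ 0.5606  0.1979 -0.2307] mark@ 0.4846721473302613 0.2157289622348922
```

```bash
python3 -c "
from h import *
p,M=rot();h=lambda a:np.array([np.cos(np.radians(a)),np.sin(np.radians(a)),0])
to(p+.045*h(91.5),p+.045*h(76.5))"
```

```text
[0.46341682 0.1136567  0.0239662 ] [ 0.0414 -0.0092  0.0151] 0.045
[0.47509983 0.11242877 0.0239662 ] [0.0416 0.0024 0.017 ] 0.045
```

Request:
send_rows(deltas="0.0083 -0.0018 0.003 0;0.0166 -0.0037 0.006 0;0.0248 -0.0055 0.009 0;0.033 -0.0074 0.012 0;0.0414 -0.0092 0.015 0")

```text
t: 26.5
eef_pos: [0.4633, 0.1145, 0.024]
tool_rot: [-0.066, 0.744, 0.638, 0.19]
contact_force: [0.8, -0.8, -1.6]
gripper_width: 0.323
grasp_force: 0.9
```

```bash
python3 -c "
from fitb import *
st();bottle([.467,.146],('scene','wrist'))
p,M=rot();print(M.round(3));h=lambda a:np.array([np.cos(np.radians(a)),np.sin(np.radians(a)),0])
to(p+.04*h(76.5))"
```

```text
{'t': 26.5, 'q': [-0.0422, 0.4837, -0.1505, 2.3409, -1.3442, 0.2437, 0.9863], 'eef_pos': [0.4633, 0.1145, 0.024], 'tool_rot': [-0.0656, 0.7436, 0.6377, 0.1901], 'contact_force': [0.8185, -0.8239, -1.5889], 'gripper_width': 0.3228}
scene 0.006 103 [0.4674 0.1471]
scene 0.168 51 [0.4689 0.1486]
scene net [[0.469, 0.15, -0.002]]
wrist net [[0.468, 0.151, 0.001]]
[[ 0.114  0.973  0.199]
 [ 0.923 -0.177  0.341]
 [ 0.367  0.145 -0.919]]
[0.4727125  0.15313295 0.0241185 ] [0.037  0.0022 0.0151] 0.04
```

Request:
send_rows(deltas="0.0075 0.0002 0.003 0;0.015 0.0004 0.006 0;0.0222 0.0006 0.009 0;0.0296 0.0008 0.012 0;0.037 0.001 0.015 0")

```text
t: 27.2
eef_pos: [0.4718, 0.1534, 0.0239]
tool_rot: [-0.065, 0.744, 0.638, 0.19]
contact_force: [-0.6, -1.8, 0.9]
gripper_width: 0.322
grasp_force: 1.0
```

```bash
python3 -c "
from fitb import *
st();bottle([.475,.187],('scene','wrist'))
p,M=rot();print(M.round(3));h=lambda a:np.array([np.cos(np.radians(a)),np.sin(np.radians(a)),0])
to(p+.03*h(76.5))
p=bot.read_camera('scene');i=p['img'][100:220,200:360,::-1];w=bot.read_camera('wrist')['img'][:,:,::-1]
cv2.imwrite('pics/e.png',np.hstack([cv2.resize(i,(400,300)),cv2.resize(w,(400,300))]))"
```

```text
{'t': 27.2, 'q': [-0.1138, 0.4941, -0.1734, 2.3157, -1.3456, 0.2057, 0.9036], 'eef_pos': [0.4718, 0.1534, 0.0239], 'tool_rot': [-0.0655, 0.7436, 0.6377, 0.1901], 'contact_force': [-0.6468, -1.7972, 0.9401], 'gripper_width': 0.3218}
scene 0.006 106 [0.4757 0.1854]
scene 0.168 50 [0.4772 0.1867]
scene net [[0.475, 0.191, 0.002]]
wrist net [[0.476, 0.187, -0.0]]
[[ 0.113  0.973  0.199]
 [ 0.923 -0.177  0.341]
 [ 0.367  0.145 -0.919]]
[0.47866735 0.1825958  0.02403419] [0.0277 0.0017 0.0113] 0.03
```

View pics/e.png

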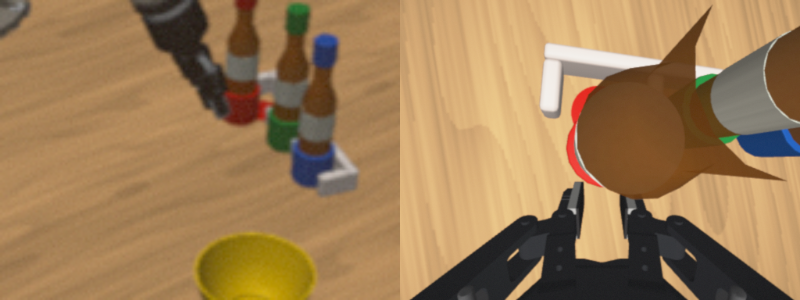

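Request:
send_rows(deltas="0.0046 0.0002 0.0019 0;0.0092 0.0005 0.0038 0;0.0138 0.0007 0.0057 0;0.0185 0.001 0.0075 0;0.0231 0.0013 0.0094 0")

```text
t: 28.0
eef_pos: [0.4774, 0.1774, 0.0239]
tool_rot: [-0.066, 0.744, 0.638, 0.19]
contact_force: [0.1, -1.3, -0.5]
gripper_width: 0.319
grasp_force: 0.8
```

Request:
send_rows(deltas="0.0018 0.0001 0.0008 0;0.0037 0.0002 0.0015 0;0.0055 0.0003 0.0022 0;0.0055 0.0003 0.0022 0")

```text
t: 28.4
eef_pos: [0.4788, 0.1831, 0.024]
tool_rot: [-0.066, 0.743, 0.638, 0.19]
contact_force: [0.4, -1.4, -0.5]
gripper_width: 0.322
grasp_force: 0.4
```

```bash
python3 -c "
from fitb import *
st();bottle([.482,.217],('scene','wrist'))
p,M=rot();print(M.round(3))"
```

```text
{'t': 28.4, 'q': [-0.1931, 0.5024, -0.156, 2.2919, -1.3468, 0.1937, 0.8419], 'eef_pos': [0.4788, 0.1831, 0.024], 'tool_rot': [-0.0656, 0.7435, 0.6378, 0.1901], 'contact_force': [0.4306, -1.409, -0.4927], 'gripper_width': 0.3224}
scene 0.006 64 [0.4831 0.2166]
scene 0.168 47 [0.4834 0.2169]
scene net [[0.483, 0.22, 0.002]]
wrist net [[0.484, 0.215, -0.0]]
[[ 0.114  0.973  0.199]
 [ 0.923 -0.178  0.34 ]
 [ 0.367  0.145 -0.919]]
```

Not at the wall yet, as the force is still only sliding friction. I'll go on in small steps and watch the force.

Request:
send_rows(deltas="0.0009 0 0.0004 0;0.0018 0.0001 0.0008 0;0.0018 0.0001 0.0008 0")

```text
t: 28.9
eef_pos: [0.4793, 0.1845, 0.0239]
tool_rot: [-0.065, 0.744, 0.638, 0.19]
contact_force: [-1.0, -1.3, 0.1]
gripper_width: 0.322
grasp_force: 1.0
```

Request:
send_rows(deltas="0.0009 0 0.0004 0;0.0018 0.0001 0.0008 0;0.0018 0.0001 0.0008 0")

```text
t: 29.2
eef_pos: [0.4799, 0.1867, 0.0239]
tool_rot: [-0.065, 0.744, 0.638, 0.19]
contact_force: [-0.0, -1.2, 1.1]
gripper_width: 0.318
grasp_force: 1.0
```

Request:
send_rows(deltas="0.0009 0 0.0004 0;0.0018 0.0001 0.0008 0;0.0018 0.0001 0.0008 0")

```text
t: 29.5
eef_pos: [0.4803, 0.1887, 0.0238]
tool_rot: [-0.065, 0.744, 0.638, 0.19]
contact_force: [-0.8, -1.7, 1.1]
gripper_width: 0.324
grasp_force: 1.0
```

Request:
send_rows(deltas="0.0009 0 0.0004 0;0.0018 0.0001 0.0008 0;0.0018 0.0001 0.0008 0")

```text
t: 29.8
eef_pos: [0.4806, 0.1895, 0.0235]
tool_rot: [-0.065, 0.744, 0.637, 0.19]
contact_force: [-1.3, -5.6, 3.3]
gripper_width: 0.32
grasp_force: 2.9
```

Request:
send_rows(deltas="0.0009 0 0.0004 0;0.0012 0 0.0005 0")

```text
t: 30.0
eef_pos: [0.4806, 0.1897, 0.0233]
tool_rot: [-0.064, 0.744, 0.637, 0.189]
contact_force: [-3.2, -8.2, 6.1]
gripper_width: 0.315
grasp_force: 5.0
```

```bash
python3 -c "
from fitb import *
st();bottle([.484,.221],('scene','wrist'))
p=bot.read_camera('wrist')['img'][:,:,::-1];i=bot.read_camera('scene')['img'][100:220,200:360,::-1]
cv2.imwrite('pics/f.png',np.hstack([cv2.resize(i,(400,300)),cv2.resize(p,(400,300))]))"
```

```text
{'t': 30.0, 'q': [-0.2165, 0.5055, -0.1474, 2.2858, -1.3471, 0.1891, 0.8243], 'eef_pos': [0.4806, 0.1897, 0.0233], 'tool_rot': [-0.0644, 0.7444, 0.637, 0.1893], 'contact_force': [-3.2108, -8.1666, 6.1276], 'gripper_width': 0.3153}
scene 0.006 48 [0.4857 0.2242]
scene 0.168 46 [0.4851 0.2219]
scene net [[0.486, 0.223, -0.0]]
wrist net [[0.487, 0.223, 0.001]]
```

View pics/f.png

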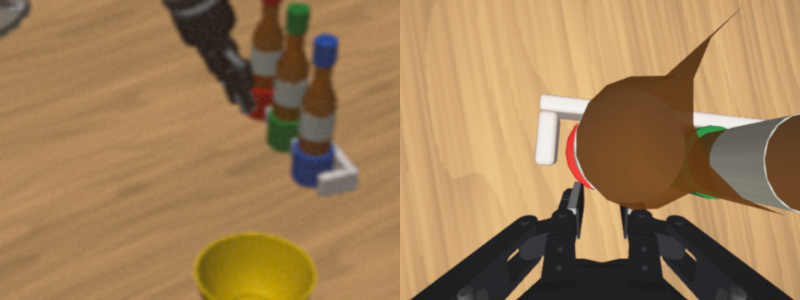

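The push stalls with the force rising, so the boot is against the back wall. Now I'll back straight out and then go up.

Request:
send_rows(deltas="-0.005 -0.0003 -0.002 0;-0.012 -0.0007 -0.005 0;-0.025 -0.0015 -0.01 0;-0.045 -0.0026 -0.0185 0;-0.07 -0.004 -0.0285 0")

```text
t: 30.8
eef_pos: [0.4633, 0.1186, 0.024]
tool_rot: [-0.066, 0.743, 0.638, 0.191]
contact_force: [0.4, -1.2, 0.7]
gripper_width: 0.319
grasp_force: 0.0
```

Request:
send_rows(deltas="-0.028 -0.002 -0.0115 0;-0.046 -0.003 -0.03 0;-0.06 -0.004 -0.055 0;-0.07 -0.004 -0.09 0;-0.08 -0.004 -0.12 0")

```text
t: 31.3
eef_pos: [0.4255, 0.0033, 0.1051]
tool_rot: [-0.066, 0.744, 0.638, 0.19]
contact_force: [0.1, -0.6, 0.7]
gripper_width: 0.319
grasp_force: 0.0
```

```bash
python3 -c "
from fitb import *
st();bottle([.484,.221],('scene','top','wrist'))
look(('scene','top'),('blue_bottle','green_bottle','bowl','mould'))
p=bot.read_camera('top')['img'][:,:,::-1];i=bot.read_camera('scene')['img'][80:240,180:393,::-1]
cv2.imwrite('pics/g.png',np.hstack([cv2.resize(i,(400,300)),cv2.resize(p,(400,300))]))"
```

```text
{'t': 31.3, 'q': [0.0001, 0.263, 0.1326, 2.3739, -0.9107, 0.5223, 0.7781], 'eef_pos': [0.4255, 0.0033, 0.1051], 'tool_rot': [-0.0659, 0.7437, 0.6376, 0.1899], 'contact_force': [0.1128, -0.6373, 0.7477], 'gripper_width': 0.3192}
scene 0.006 78 [0.4834 0.2214]
scene 0.168 47 [0.4853 0.2227]
scene net [[0.485, 0.222, 0.002]]
top net [[0.488, 0.221, -0.001]]
wrist 0.006 1076 [0.4868 0.2205]
wrist net [[0.485, 0.218, -0.001]]
scene blue_bottle [0.6401 0.1806 0.0011] 0.83
scene green_bottle [ 0.5669  0.1996 -0.0024] 0.8
scene bowl [ 0.7951 -0.0409 -0.0026] 0.7
scene mould [ 0.4962 -0.435   0.0027] 0.64
top blue_bottle [ 6.358e-01  1.840e-01 -1.000e-04] 0.6
top green_bottle [0.5657 0.2027 0.0012] 0.7
top bowl [ 0.7913 -0.0361  0.0013] 0.61
top mould [ 0.4944 -0.4342  0.0049] 0.78
```

View pics/g.png

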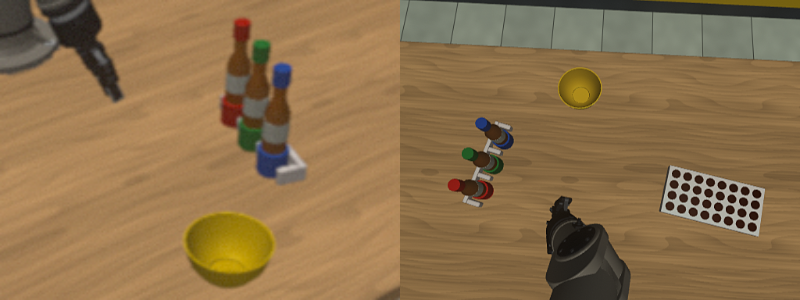

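```bash
python3 -c "
from station import bot
print(bot.hand_in())"
```

```text
the job is handed in; nothing more can be done
None
```

The red bottle stands upright in the marked bay, pushed on its boot until it stalled against the back wall; the other things show no movement and the hand is clear, handed in at about 31 s, with one open risk: a test reach near the base early on gave a wrist-force reading of about 93 N (under 120 N), and if that was the arm or gripper body pressing on something it passed the 40 N limit.

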